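Put the brass bosses away in the lacquer box

ROBOT

A 6-joint arm with a two-finger parallel gripper is mounted at the origin on the work surface. World frame = base frame: x ahead of the robot, y to its left, z up, the work surface at z = 0. Lengths are in mm, angles in rad, forces in N, time in s.
With the tool pointing down it reaches from about 350 to 775 mm from the base axis. Payload 7.3 kg.
Tool frame: the origin (TCP) lies at the very end of the fingers, on their centre line; the grasp point (between the pads) lies 19 mm behind it; z points along the fingers, x is the direction in which the jaws open and shut, and the axes are right-handed (so a half turn about z gives the same grasp; the last joint's range is limited). The gripper opens to 92 mm and grips with 3 to 60 N. Pads are 19 mm wide; open, the fingers measure 130 mm over their backs; the gripper's body (75 mm by 190 mm) begins 47 mm behind the grasp point.
Start: joints at [1.194, 0.342, 1.524, -0, 1.275, -0.146], TCP at [120.081, 511.102, 226.741] pointing down, gripper open.
Joint ranges: [-2.53, 2.53], [-0.77, 2.02], [0.04, 2.7], [-1, 4.14], [0.28, 2.66], [-3.11, 3.11]. Speed limits (rad/s): [2.57, 2.57, 3.14, 3.14, 3.14, 3.14].

INTERFACE

Orientations are given as [roll, pitch, yaw] about the fixed x, y, z axes, in that order (R = Rz(yaw) Ry(pitch) Rx(roll)).
In Python, from plant import bot, capture, camera_params gives the robot as it stands.
- The arm moves only by the shell command python3 -m jog 'ROWS' [OPENING]. ROWS is a JSON object of lists of equal length, an entry for each row: "xyz": the shift along the world's x, y, z as a fraction of full scale, a list of three; "angular": the turn, a rotation vector about the world's x, y, z as a fraction of full scale, a list of three. In form: {"xyz": [[x, y, z], ...], "angular": [[wx, wy, wz], ...]}. A call has 1 to 10 rows; each row shifts and turns the pose as measured when the row begins; what a row does not reach is not made up. Full scale, the value 1, is 2 cm for a shift and 6 degrees for a turn. A row lasts 1/10 s, in which the tool goes at most 50 mm and 8.59 degrees, less where a joint would pass 70% of its speed; a pose out of reach is approached as far as the arm can. A call with a number of a shift or a turn outside -1 to 1 is refused whole. A call with a gripper value outside its range is refused whole. OPENING is the closure, from -1 (fully open) to 1 (shut), set as the call begins (- or left out, the last holds). The fingers move at their own pace and stop on an object; the grip force is fixed at half the most. Time passes only in rows, so rows that do not move let the fingers close. It gives the time, the measured TCP pose, the force and the opening at its end, in the units of the state.
- bot.get_obs(): the state, without advancing time (a new reading comes with each control period).
- capture(name): name is "side" or "top" or "wrist"; returns the picture (384x512x3 uint8, red, green, blue); there is no depth.
- camera_params(name): a dict with "fx", "fy", "cx", "cy" (pixels), "rvec" (rotation vector, rad) and "tvec" (3), from world to camera coordinates, as OpenCV has them. Camera axes: x right, y down, z forward; pixel columns grow to the right and rows downward; lengths in mm; the calibration is good to about 2 mm. A picture is of the moment at which its call begins: read the wrist's pose just before it. camera_params takes no time and is no camera call; for the wrist camera it gives the pose at the moment of the call.
- bot.close_job(): hands the job in, once; it reports no verdict.
The state is a dict: "time": time; "joint_positions": joint angles; "dq": joint speeds; "tau": joint torques, N m; "tool_pos": TCP position; "tcp_rot": TCP orientation; "contact_force": force on the tool from outside, world axes, zero at the start; "moment": the same for the moment, N m; "grip_width": finger opening in mm.
Only numpy, scipy, OpenCV 4.12 (cv2) and the standard library are available. Lean on these libraries where they do the work, as an engineer would, in place of code of your own. Each camera call takes 0.05 s, during which the arm holds its last target.

TASK

Pick up every brass boss lying loose on the bench and collect them all in the copper cup with the ones already there. Then, with the lid of the lacquer box lifted off by its knob, take the cup by its handle and tip all the bosses into the box from close above it. Stand the empty cup upright back in the middle of its cork mat and put the lid properly back on the box, leaving the other tools where they lie.

Things in the scene. Friction and masses are not known exactly. Their poses are not given: they have to be found in the camera images.
- box: Round dark red lacquer box with brass bands, fixed to the bench. Outer diameter 142, height 66, wall 6, inner diameter 128, inner floor 6 above the bench. Origin: centre of its underside, z up.
- lid: Lid of the box, loose: red disc 142 across and 6 thick, with a plug 114 across reaching 8 below the disc (fits loosely in the box) and a brass knob 22 across, 27 tall on top. Origin: centre of the disc's underside, so 66 above the bench when the lid is on the box and 8 above it when laid on the bench; z up through the knob (knob from z = 6 to 33).
- mat: Round cork mat with a blue edge, 132 across, 1.5 thick, flat on the bench and fixed: the cup's place. Origin: its centre at bench level.
- cup: Copper cup, loose, 180 g: outer diameter 76 at the foot and 104 at the rim, height 66, wall 3, inner floor 4 above its underside. Origin: centre of its underside, z up through the mouth, x towards its wooden handle.
- cup_rim (a point): Centre of the cup's mouth, 66 above its underside; same axes as the cup.
- cup_handle (a point): Middle of the upright bar of the cup's handle, 85 from the cup's axis along its x and 37 above its underside. The bar is 14 (x) by 10 (y) by 54 tall (z), joined to the cup by two arms, also 10 thick in y, at 16 and 58 above the underside. At the rim 26 are left between bar and cup.
- hammer: Bystander: hammer lying on the bench, about 240 long. Leave alone.
- chisel: Bystander: wood chisel lying on the bench, about 200 long along its x, handle 22 thick. Leave alone.
- panel: Bystander: wooden panel 100 by 140 by 16 with a brass inlaid star. Leave alone.
- pencil: Bystander: red marking pencil 130 long, 12 thick. Leave alone.
- boss1: Brass boss (plain round stud), diameter 20, height 14, 25 g; starts in the cup (None if absent). Origin: centre of its underside, z along its axis, towards the end with the dark dot.
- boss2: Brass boss (plain round stud), diameter 20, height 14, 25 g; starts in the cup (None if absent). Origin: centre of its underside, z along its axis, towards the end with the dark dot.
- boss3: Brass boss (plain round stud), diameter 20, height 14, 25 g; starts in the cup (None if absent). Origin: centre of its underside, z along its axis, towards the end with the dark dot.
- boss4: Brass boss (plain round stud), diameter 20, height 14, 25 g; starts in the cup (None if absent). Origin: centre of its underside, z along its axis, towards the end with the dark dot.
- boss5: Brass boss (plain round stud), diameter 20, height 14, 25 g; starts standing loose on the bench (None if absent). Origin: centre of its underside, z along its axis, towards the end with the dark dot.
- boss6: Brass boss (plain round stud), diameter 20, height 14, 25 g; starts standing loose on the bench (None if absent). Origin: centre of its underside, z along its axis, towards the end with the dark dot.
- boss7: Brass boss (plain round stud), diameter 20, height 14, 25 g; starts standing loose on the bench (None if absent). Origin: centre of its underside, z along its axis, towards the end with the dark dot.
- boss8: Brass boss (plain round stud), diameter 20, height 14, 25 g; starts standing loose on the bench (None if absent). Origin: centre of its underside, z along its axis, towards the end with the dark dot.
Things that resemble listed ones, but are neither listed nor needed, are in the scene too. What is shaped like the cup but green is not meant. Of the things shaped like the lid, the red one is meant.

How it is judged:
By the outcome, as a careful person would: the job done as asked, in the order asked, and still so for the second after the job is handed in, with the robot touching nothing.
Of boss1, boss2, boss3, boss4 only 2 to 4 are there at a start; the rules pass over those that are not, and their reading is None.
Of boss5, boss6, boss7, boss8 only 2 to 4 are there at a start; the rules pass over those that are not, and their reading is None.
At some moment in a run one of boss5, boss6, boss7, boss8, cup may be knocked a few centimetres aside while the robot is not near it.
It also fails if it takes over 210 s, if anything falls off the work surface, if the arm or the gripper's body presses on something with over 40 N, if the wrist force passes 120 N, or if a joint passes its speed limit or range.

## Working session

There is one attempt and no reset: what is moved stays moved. The work goes in short steps, Python scripts to look and compute and a shell command to move; the robot and the scene stay as the last step left them, time stands still between calls to the robot, and variables do not carry over. Pictures are saved under pics/ and viewed, and the job is handed in when it is done.

```bash
ls; mkdir -p pics; python3 - <<'E'
from plant import bot,capture,camera_params
import cv2
print(bot.get_obs())
for n in ['side','top','wrist']:
    print(n,camera_params(n))
    im=capture(n); cv2.imwrite(f'pics/{n}0.png',cv2.resize(im[:,:,::-1],None,fx=1.5,fy=1.5,interpolation=cv2.INTER_CUBIC))
    cv2.imwrite(f'pics/{n}0_raw.png',im[:,:,::-1])
E
```

```text
pics
{'time': 0.0, 'joint_positions': array([ 1.19399405e+00,  3.42761237e-01,  1.52496500e+00, -7.05210263e-07,
        1.27538549e+00, -1.45974741e-01]), 'dq': array([-0.00046165, -0.00026432, -0.00142362,  0.00097186, -0.00075031,
        0.00059807]), 'tau': array([ 5.30632315e-04, -4.31222713e+01, -2.44233209e+01,  7.19577447e-02,
        5.54866449e-02, -5.80361939e-05]), 'tool_pos': array([119.93586812, 510.72754516, 226.04311723]), 'tcp_rot': array([-3.14137236e+00,  1.50301664e-03,  1.33996916e+00]), 'contact_force': array([-1.01613245, -0.10143807,  0.58729464]), 'moment': array([ 0.01112446, -0.01945833, -0.00633635]), 'grip_width': 91.94879486921027}
side {'fx': 430.60570652303284, 'fy': 430.60570652303284, 'cx': 256.6711999834744, 'cy': 188.82842137615992, 'rvec': array([ 2.13609156, -0.14329829,  0.11156405]), 'tvec': array([-554.75179903,   85.7173769 , 1187.46079875])}
top {'fx': 380.7671829286089, 'fy': 380.7671829286089, 'cx': 257.51705954539295, 'cy': 191.42039627273, 'rvec': array([ 2.18872803, -2.19793176,  0.07445442]), 'tvec': array([  -7.83078734,  553.89552097, 1054.24043505])}
wrist {'fx': 315.1293133608928, 'fy': 315.1293133608928, 'cx': 255.1621990846259, 'cy': 192.0400781560603, 'rvec': array([-2.2696776 , -1.79606457, -0.26929502]), 'tvec': array([-523.7969008 ,  -36.70366008,  390.9939572 ])}
```

View pics/top0.png

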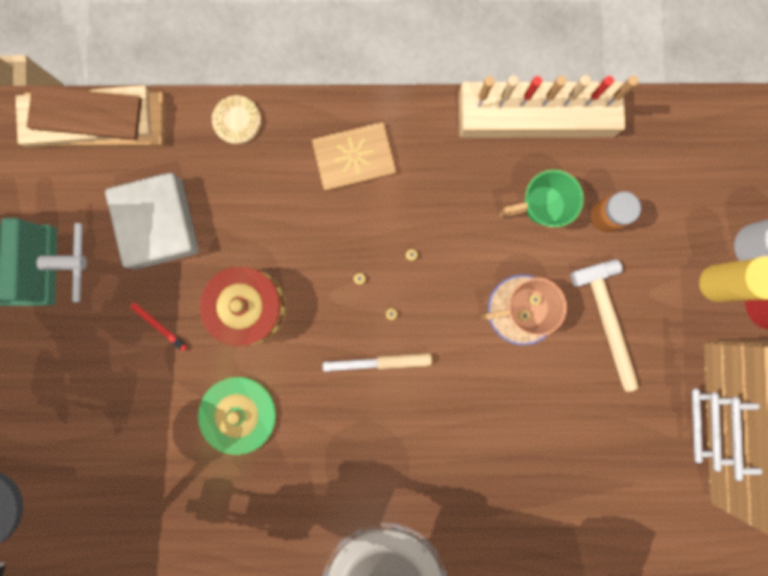

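View pics/side0.png

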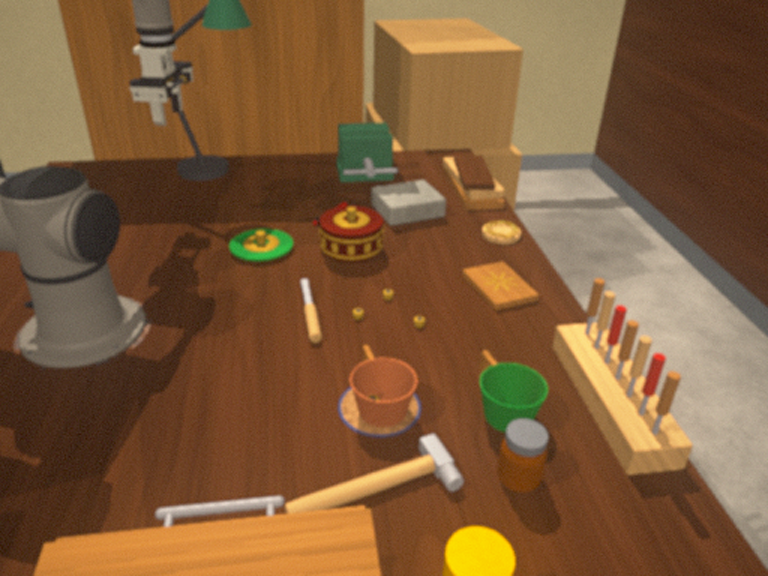

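View pics/wrist0.png

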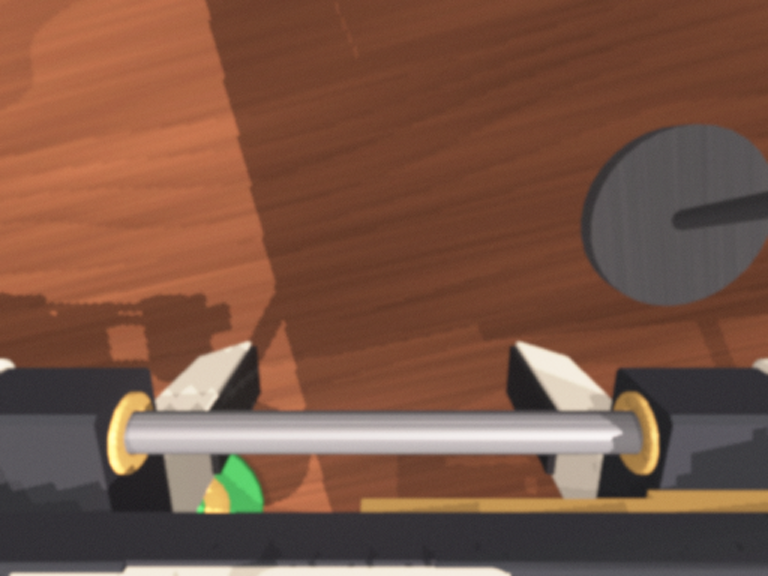

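```bash
cat > h.py <<'E'
import numpy as np,cv2,json
from plant import bot,capture,camera_params
def ray(n,u,v,z,cp=None):
    p=cp or camera_params(n); R=cv2.Rodrigues(np.array(p['rvec'],float))[0]; t=np.array(p['tvec'])
    C=-R.T@t; d=R.T@np.array([(u-p['cx'])/p['fx'],(v-p['cy'])/p['fy'],1.])
    return C+d*(z-C[2])/d[2]
def proj(n,P,cp=None):
    p=cp or camera_params(n); R=cv2.Rodrigues(np.array(p['rvec'],float))[0]
    q=R@np.array(P,float)+np.array(p['tvec']); return np.array([p['fx']*q[0]/q[2]+p['cx'],p['fy']*q[1]/q[2]+p['cy']])
def snap(n,name,box=None,f=None):
    cp=camera_params(n); im=capture(n)[:,:,::-1].copy(); cv2.imwrite(f'pics/{name}_raw.png',im)
    if box:
        u0,v0,u1,v1=box; im=im[v0:v1,u0:u1]
    f=f or min(800/im.shape[1],600/im.shape[0]); cv2.imwrite(f'pics/{name}.png',cv2.resize(im,None,fx=f,fy=f,interpolation=cv2.INTER_CUBIC))
    return cp
def st():
    o=bot.get_obs()
    with open('log.jsonl','a') as fh: fh.write(json.dumps({k:np.array(o[k]).tolist() for k in('time','joint_positions','tool_pos','tcp_rot')})+'\n')
    print('t%.1f'%o['time'],'q',np.round(o['joint_positions'],3),'p',np.round(o['tool_pos'],1),'r',np.round(o['tcp_rot'],3),'F',np.round(o['contact_force'],1),'g%.1f'%o['grip_width'])
    return o
E
python3 - <<'E'
import cv2
im=cv2.imread('pics/top0_raw.png')
def crop(n,u0,v0,u1,v1,f):
    cv2.imwrite(f'pics/{n}.png',cv2.resize(im[v0:v1,u0:u1],None,fx=f,fy=f,interpolation=cv2.INTER_CUBIC))
crop('c_boss',210,150,310,230,8)
crop('c_cup',310,170,400,240,8)
crop('c_box',120,170,200,240,8)
E
```

```text
(no output)
```

View pics/c_boss.png

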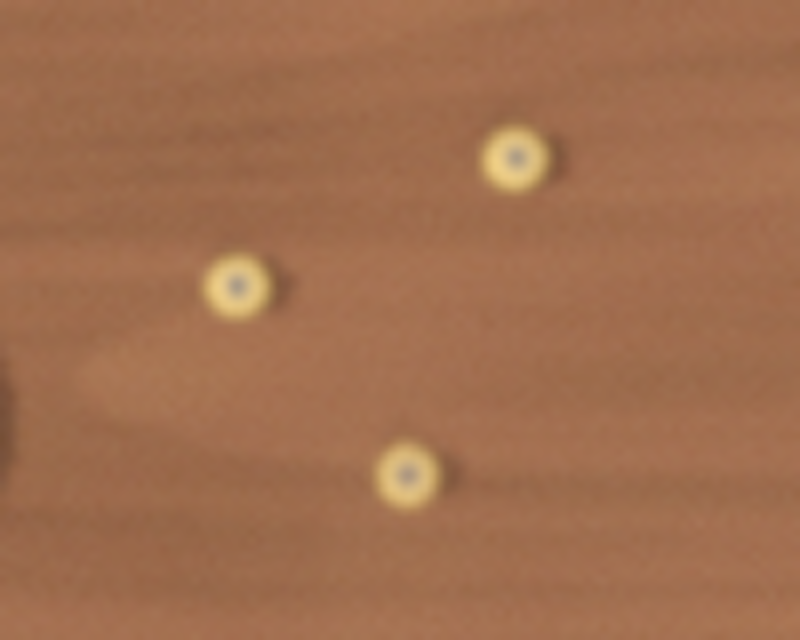

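View pics/c_cup.png

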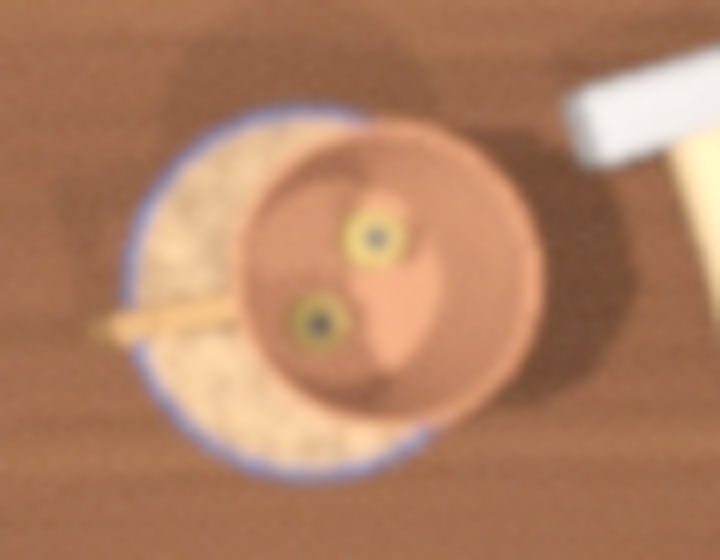

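View pics/c_box.png

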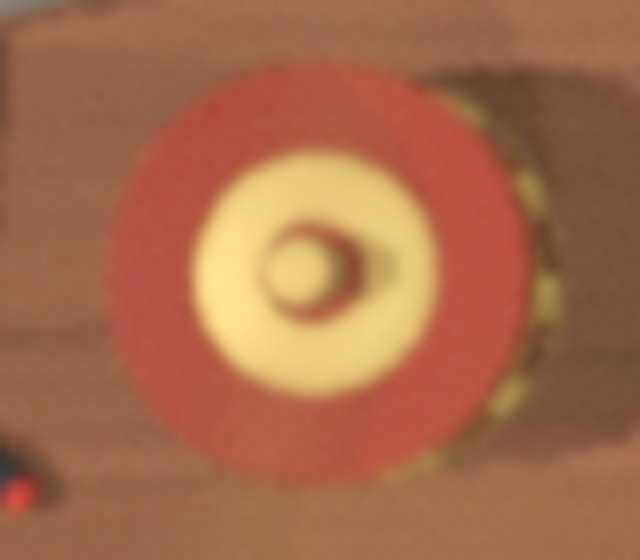

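```bash
python3 - <<'E'
from h import *
st()
for n,u,v,z in [('bA',274.4,169.8,14),('bB',239.8,185.9,14),('bC',261,209.4,14),('rim',359.1,204,67.5),('hend',322.5,211.2,65),('mat',349,206.6,1.5),('box',160,204.6,72),('knob',158.1,203.1,99),('in1',357,199.6,19),('in2',350,210.4,19),('greenlid',158,277,14),('chis1',215.5,244,5),('chis2',288,240,22),('panel',236,104,16),('greencup',370,132,66),('gh',335,140.5,60),('hamhead',398,182,20),('hamend',420,259,15),('pencil',88,203,10),('pencil2',123,232,10)]:
    print(n,np.round(ray('top',u,v,z),1))
E
```

```text
t0.1 q [ 1.194  0.343  1.525 -0.     1.275 -0.146] p [120.  510.8 226.2] r [-3.141e+00  1.000e-03  1.340e+00] F [-0.5  0.   0.2] g91.6
bA [615.2 -58.3  14. ]
bB [569.9  39.8  14. ]
bC [503.3 -19.8  14. ]
rim [ 515.9 -281.9   67.5]
hend [ 497.1 -183.9   65. ]
mat [ 510.4 -271.     1.5]
box [516.4 249.7  72. ]
knob [519.6 247.9  99. ]
in1 [ 529.6 -289.5   19. ]
in2 [ 499.4 -269.2   19. ]
greenlid [316.9 267.4  14. ]
chis1 [406.6 108.9   5. ]
chis2 [417.9 -94.3  22. ]
panel [804.3  50.2  16. ]
greencup [ 711.3 -316.    66. ]
gh [ 689.5 -221.7   60. ]
hamhead [ 578.7 -405.9   20. ]
hamend [ 362.9 -463.6   15. ]
pencil [523.5 467.8  10. ]
pencil2 [441.7 367.9  10. ]
```

```bash
python3 -m jog '{"xyz":[[0.95,-1,0],[0.95,-1,0],[0.95,-1,0],[0.95,-1,0],[0.95,-1,0],[0.95,-1,0],[0.95,-1,0],[0.95,-1,0],[0.95,-1,0],[0.95,-1,0]],"angular":[[0,0,0],[0,0,0],[0,0,0],[0,0,0],[0,0,0],[0,0,0],[0,0,0],[0,0,0],[0,0,0],[0,0,0]]}' -1; python3 -c "from h import *;st()"
```

```text
time: 1.15
tool_pos: [312.7, 303.5, 223.6]
tcp_rot: [-3.139, 0.005, 1.347]
contact_force: [0.3, 0.1, -0.4]
grip_width: 91.7
t1.1 q [ 0.595  0.184  1.751 -0.002  1.212 -0.751] p [312.7 303.5 223.6] r [-3.139  0.005  1.347] F [ 0.3  0.1 -0.4] g91.7
```

```bash
python3 -m jog '{"xyz":[[0.97,-1,-0.1],[0.97,-1,-0.1],[0.97,-1,-0.2],[0.97,-1,-0.3],[0.97,-1,-0.4],[0.97,-1,-0.5],[0.97,-1,-0.5],[0.97,-1,-0.5],[0.97,-1,-0.5],[0.97,-1,-0.5]]}' 0; python3 -c "from h import *;st()"
```

```text
t1.1 q [ 0.595  0.184  1.751 -0.002  1.212 -0.751] p [312.7 303.5 223.6] r [-3.139  0.005  1.347] F [ 0.3  0.1 -0.4] g91.7validation failed for argument at $...
```

```bash
python3 -m jog '{"xyz":[[0.97,-1,-0.1],[0.97,-1,-0.1],[0.97,-1,-0.2],[0.97,-1,-0.3],[0.97,-1,-0.4],[0.97,-1,-0.5],[0.97,-1,-0.5],[0.97,-1,-0.5],[0.97,-1,-0.5],[0.97,-1,-0.5]],"angular":[[0,0,0],[0,0,0],[0,0,0],[0,0,0],[0,0,0],[0,0,0],[0,0,0],[0,0,0],[0,0,0],[0,0,0]]}' 0; python3 -c "from h import *;st()"
```

```text
time: 2.15
tool_pos: [513.4, 93.8, 148.8]
tcp_rot: [-3.139, 0.004, 1.346]
contact_force: [0.9, 0.7, -0.2]
grip_width: 45.9
t2.1 q [ 0.036  0.415  1.644 -0.004  1.086 -1.308] p [513.4  93.8 148.8] r [-3.139  0.004  1.346] F [ 0.9  0.7 -0.2] g45.9
```

```bash
python3 -m jog '{"xyz":[[0.7,-0.68,-0.9],[0.7,-0.68,-0.9],[0.7,-0.68,-0.9],[0.7,-0.68,-0.9],[0,0,-0.4],[0,0,0]],"angular":[[0,0,0],[0,0,0],[0,0,0],[0,0,0],[0,0,0],[0,0,0]]}' 0; python3 -c "
from h import *;st();snap('wrist','w1');snap('top','t1')"
```

```text
time: 2.75
tool_pos: [571.9, 34.0, 62.5]
tcp_rot: [-3.135, 0.005, 1.341]
contact_force: [-0.4, -0.2, 0.6]
grip_width: 46.2
t2.8 q [-0.072  0.606  1.585 -0.005  0.958 -1.411] p [571.9  34.   62.5] r [-3.135  0.005  1.341] F [-0.4 -0.2  0.6] g46.2
```

View pics/w1.png

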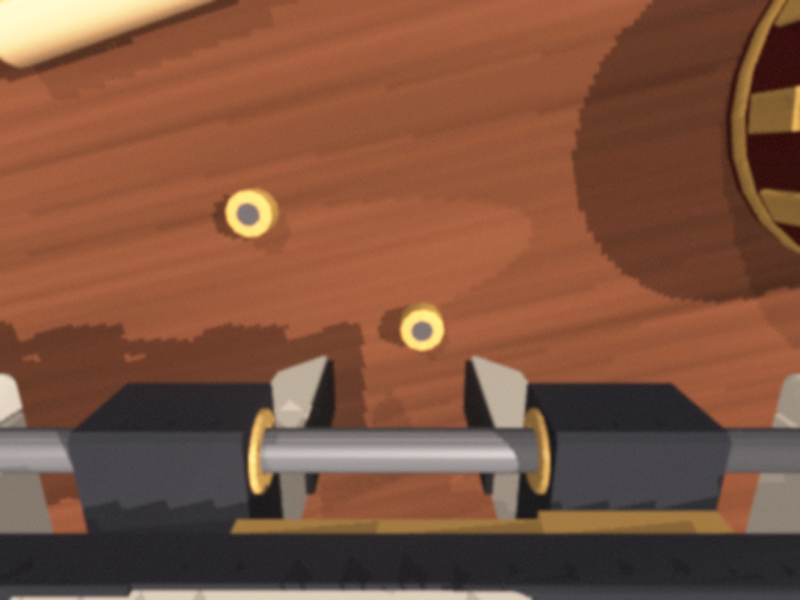

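View pics/t1.png

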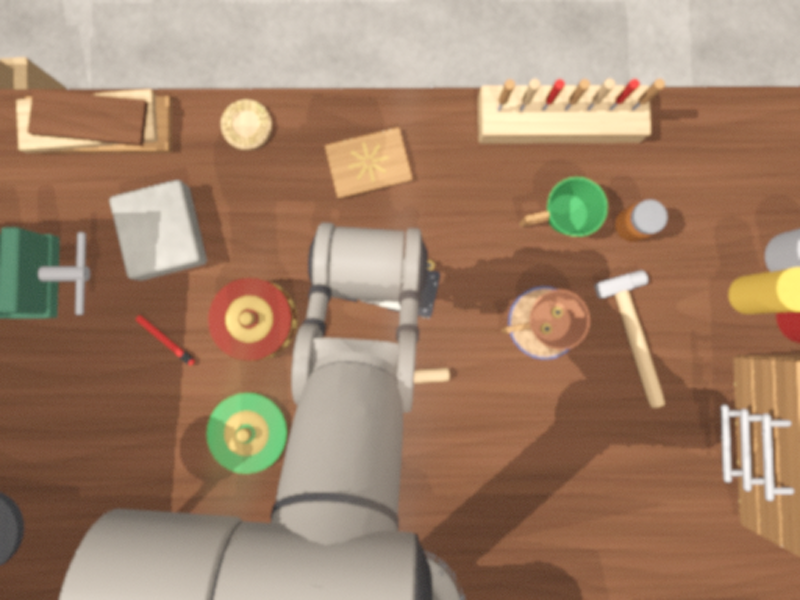

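```bash
python3 -c "
from h import *
print(ray('wrist',270.3,211,14),ray('wrist',160,136.8,14),camera_params('wrist')['tvec'])"
```

```text
[573.28975876  44.24245739  14.        ] [506.25571294 -15.14430835  14.        ] [-163.03108138 -515.3640111    76.21267869]
```

```bash
python3 -m jog '{"xyz":[[0,0.35,-0.8],[0,0.1,-0.8],[0,0,0]],"angular":[[0,0,0],[0,0,0],[0,0,0]]}' 0; python3 -c "
from h import *;st();snap('wrist','w2')"
```

```text
time: 3.15
tool_pos: [573.1, 45.6, 35.3]
tcp_rot: [3.14, 0.003, 1.344]
contact_force: [-0.8, 0.5, 0.3]
grip_width: 45.9
t3.1 q [-0.052  0.643  1.607 -0.004  0.891 -1.393] p [573.1  45.6  35.3] r [3.140e+00 3.000e-03 1.344e+00] F [-0.8  0.5  0.3] g45.9
```

View pics/w2.png

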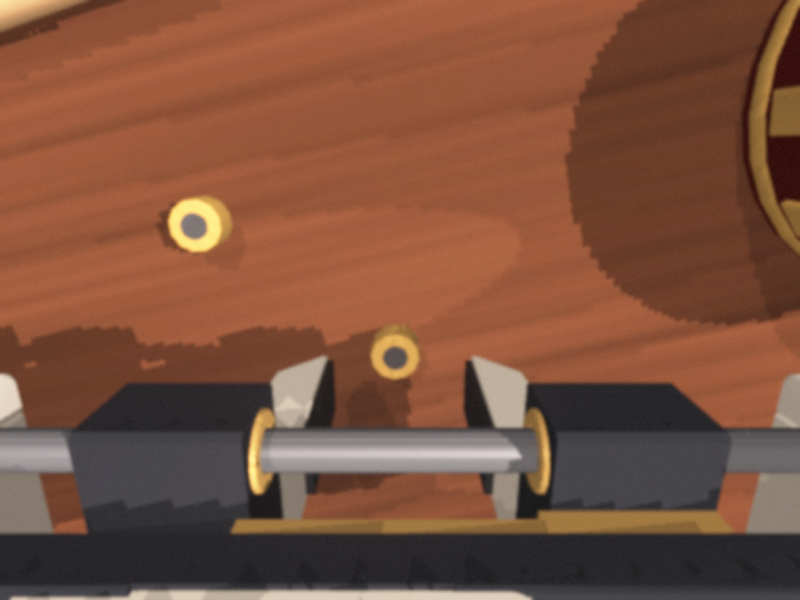

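```bash
python3 -c "
from h import *
print(proj('wrist',[573.1,45.6,14])*1.5625, ray('wrist',395/1.5625,356/1.5625,14),ray('wrist',194/1.5625,225/1.5625,14))"
```

```text
[400.09692383 355.29854481] [572.9400295   43.56098006  14.        ] [505.74874283 -16.22223384  14.        ]
```

```bash
python3 -m jog '{"xyz":[[0,-0.1,-0.8],[0,0,-0.6],[0,0,0],[0,0,-0.1]],"angular":[[0,0,0],[0,0,0],[0,0,0],[0,0,0]]}' 0; python3 -m jog '{"xyz":[[0,0,0],[0,0,0],[0,0,0]],"angular":[[0,0,0],[0,0,0],[0,0,0]]}' 0.9;python3 -c "from h import *;st()"
```

```text
time: 3.6
tool_pos: [576.4, 44.5, 10.9]
tcp_rot: [3.13, 0.002, 1.346]
contact_force: [-0.2, 0.3, -0.2]
grip_width: 46.0
time: 3.9
tool_pos: [577.2, 44.5, 12.3]
tcp_rot: [3.128, 0.001, 1.346]
contact_force: [0.2, 0.1, -1.0]
grip_width: 26.3
t3.9 q [-0.054  0.677  1.621 -0.005  0.831 -1.397] p [577.2  44.5  12.3] r [3.128e+00 1.000e-03 1.346e+00] F [ 0.2  0.1 -1. ] g26.3
```

```bash
python3 -m jog '{"xyz":[[-0.18,-0.05,-0.3],[0,0,-0.1]],"angular":[[0,0,0],[0,0,0]]}' 0;python3 -c "from h import *;st()"
```

```text
time: 4.1
tool_pos: [573.7, 43.4, 4.5]
tcp_rot: [3.127, 0.001, 1.346]
contact_force: [-0.7, 0.1, -0.9]
grip_width: 37.8
t4.1 q [-0.056  0.684  1.637 -0.005  0.807 -1.399] p [573.7  43.4   4.5] r [3.127e+00 1.000e-03 1.346e+00] F [-0.7  0.1 -0.9] g37.8
```

Close, then lift.

```bash
python3 -m jog '{"xyz":[[0,0,0],[0,0,0],[0,0,0],[0,0,0],[0,0,0]],"angular":[[0,0,0],[0,0,0],[0,0,0],[0,0,0],[0,0,0]]}' 1; python3 -m jog '{"xyz":[[0,0,0.8],[0,0,1],[0,0,1],[0,0,1],[0,0,1]],"angular":[[0.1,0,0],[0,0,0],[0,0,0],[0,0,0],[0,0,0]]}' 1;python3 -c "from h import *;st()"
```

```text
time: 4.6
tool_pos: [573.3, 43.4, 3.8]
tcp_rot: [3.128, 0.001, 1.346]
contact_force: [0.4, 0.0, -0.7]
grip_width: 18.8
time: 5.1
tool_pos: [570.5, 43.5, 99.7]
tcp_rot: [3.138, -0.008, 1.346]
contact_force: [0.7, -0.9, -0.5]
grip_width: 18.7
t5.1 q [-0.062  0.55   1.565  0.009  1.021 -1.413] p [570.5  43.5  99.7] r [ 3.138 -0.008  1.346] F [ 0.7 -0.9 -0.5] g18.7
```

```bash
python3 -m jog '{"xyz":[[-0.16,-1,0.5],[-0.16,-1,0.5],[-0.16,-1,0.2],[-0.16,-1,0.2],[-0.16,-1,0],[-0.16,-1,0],[-0.16,-1,0],[-0.16,-1,0],[-0.16,-1,0],[-0.16,-1,0]],"angular":[[0,0,0],[0,0,0],[0,0,0],[0,0,0],[0,0,0],[0,0,0],[0,0,0],[0,0,0],[0,0,0],[0,0,0]]}';python3 -m jog '{"xyz":[[-0.16,-1,0],[-0.16,-1,0],[-0.16,-1,0],[-0.1,-0.6,0],[0,0,0]],"angular":[[0,0,0],[0,0,0],[0,0,0],[0,0,0],[0,0,0]]}'; python3 -c "
from h import *;st();snap('wrist','w3')"
```

```text
time: 6.1
tool_pos: [538.9, -161.2, 133.9]
tcp_rot: [3.129, -0.009, 1.351]
contact_force: [-0.2, -0.6, 0.6]
grip_width: 18.5
time: 6.6
tool_pos: [526.0, -238.3, 134.0]
tcp_rot: [3.129, -0.009, 1.348]
contact_force: [0.7, 1.2, -0.4]
grip_width: 18.6
t6.6 q [-0.565  0.517  1.517  0.014  1.099 -1.92 ] p [ 526.  -238.3  134. ] r [ 3.129 -0.009  1.348] F [ 0.7  1.2 -0.4] g18.6
```

View pics/w3.png

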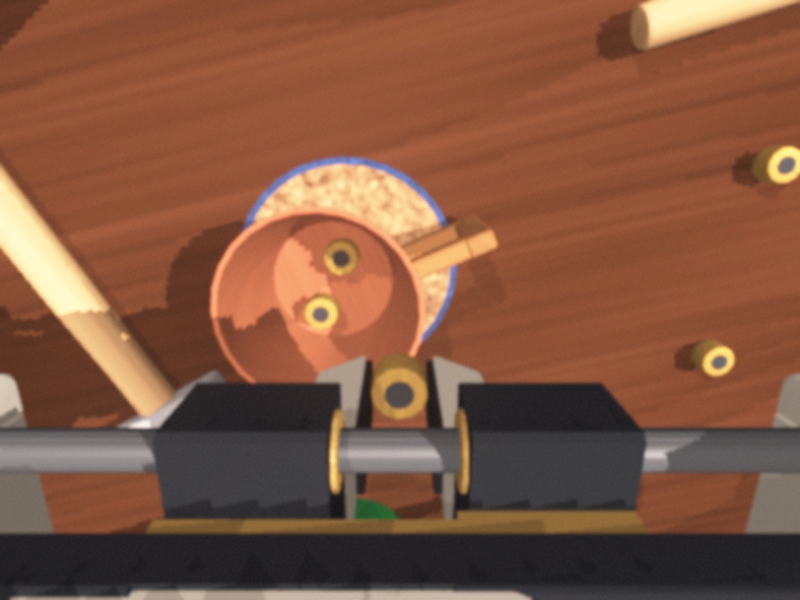

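```bash
python3 -c "
from h import *
s=1.5625
R=lambda u,v,z:np.round(ray('wrist',u/s,v/s,z),1)
print('rim',R(317,316,67.5),R(211,305,67.5),R(317,210,67.5),R(423,305,67.5))
print('handle bar top',R(482,241,65)); print('mat pts',R(345,157,1.5),R(247,225,1.5),R(458,272,1.5))
print('in',R(321,313,19),R(341,257,19)); print('C',R(786,164,14),'A?',R(719,361,14))"
```

```text
rim [ 516.  -275.4   67.5] [ 499.3 -323.    67.5] [ 467.2 -261.7   67.5] [ 522.  -224.6   67.5]
handle bar top [ 498.3 -191.4   65. ]
mat pts [ 448.4 -250.2    1.5] [ 472.7 -315.9    1.5] [ 528.4 -200.4    1.5]
in [ 529.8 -284.3   19. ] [ 500.1 -264.4   19. ]
C [505.2 -15.2  14. ] A? [617.  -54.1  14. ]
```

```bash
python3 -m jog '{"xyz":[[-0.1,-0.8,-0.5],[-0.1,-0.8,-0.8],[-0.1,-0.3,-1],[-0.1,-0.1,-0.7],[0,0,-0.4]],"angular":[[0,0,0],[0,0,0],[0,0,0],[0,0,0],[0,0,0]]}';python3 -c "
from h import *;st()"
```

```text
time: 7.15
tool_pos: [517.9, -279.4, 60.8]
tcp_rot: [3.128, -0.009, 1.352]
contact_force: [-0.4, -0.5, -0.6]
grip_width: 18.9
t7.2 q [-0.632  0.623  1.556  0.017  0.954 -1.994] p [ 517.9 -279.4   60.8] r [ 3.128 -0.009  1.352] F [-0.4 -0.5 -0.6] g18.9
```

Release with a small opening, then go up and over towards boss C.

```bash
python3 -m jog '{"xyz":[[0,0,0],[0,0,0],[0,0,0.3],[0,0,1],[0,0,1],[0,0,1]],"angular":[[0,0,0],[0,0,0],[0,0,0],[0,0,0],[0,0,0],[0,0,0]]}' 0.3; python3 -c "
from h import *;st();snap('wrist','w4')"
```

```text
time: 7.75
tool_pos: [516.7, -278.0, 126.8]
tcp_rot: [3.134, -0.012, 1.353]
contact_force: [1.1, 0.3, -0.6]
grip_width: 32.3
t7.8 q [-0.632  0.543  1.491  0.016  1.105 -1.992] p [ 516.7 -278.   126.8] r [ 3.134 -0.012  1.353] F [ 1.1  0.3 -0.6] g32.3
```

View pics/w4.png

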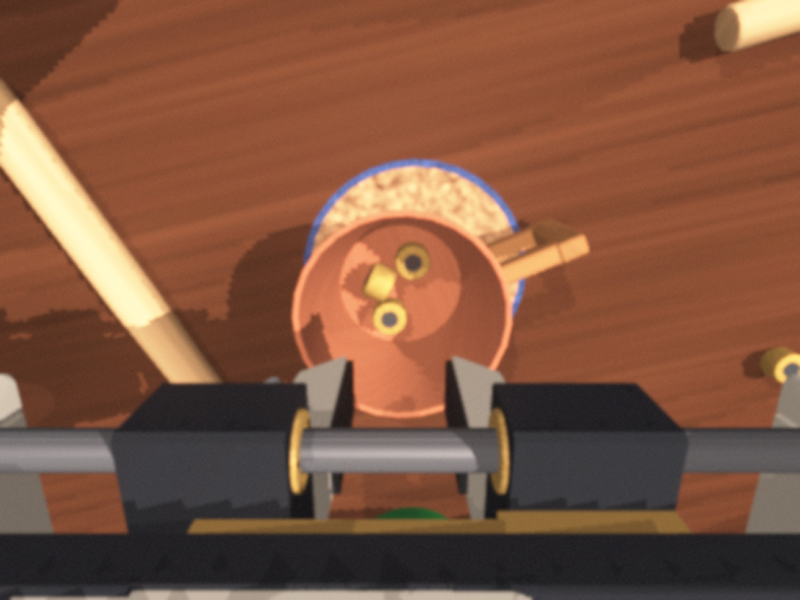

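```bash
python3 -c "
from h import *
s=1.5625
R=lambda u,v,z:np.round(ray('wrist',u/s,v/s,z),1)
print('rim',(R(293,310,67.5)+R(512,310,67.5))/2,(R(402,213,67.5)+R(402,415,67.5))/2)
print('handle bar top',R(572,247,65)); a=R(307,240,1.5);b=R(524,275,1.5);c=R(418,159,1.5);print(a,b,c)"
python3 -m jog '{"xyz":[[-0.04,1,0],[-0.04,1,0],[-0.04,1,0],[-0.04,1,0],[-0.04,1,0],[-0.04,1,0],[-0.04,1,0],[-0.04,1,0],[-0.04,1,0],[-0.04,1,0]],"angular":[[0,0,0],[0,0,0],[0,0,0],[0,0,0],[0,0,0],[0,0,0],[0,0,0],[0,0,0],[0,0,0],[0,0,0]]}' 0;python3 -m jog '{"xyz":[[-0.04,1,-0.8],[-0.04,1,-0.8],[0,0.5,-0.8],[0,0,-0.5],[0,0,0]],"angular":[[0,0,0],[0,0,0],[0,0,0],[0,0,0],[0,0,0]]}'; python3 -c "
from h import *;st();snap('wrist','w5')"
```

```text
rim [ 513.6 -276.2   67.5] [ 518.8 -277.7   67.5]
handle bar top [ 501.6 -193.7   65. ]
[ 481.4 -325.4    1.5] [ 530.4 -204.     1.5] [ 450.8 -252.5    1.5]
time: 8.8
tool_pos: [504.7, -58.6, 130.0]
tcp_rot: [3.131, -0.01, 1.358]
contact_force: [0.4, -0.1, -1.0]
grip_width: 46.3
time: 9.3
tool_pos: [497.4, 3.1, 69.1]
tcp_rot: [3.135, -0.011, 1.367]
contact_force: [-0.8, -0.2, -0.0]
grip_width: 45.8
t9.3 q [-0.155  0.479  1.81   0.015  0.845 -1.532] p [497.4   3.1  69.1] r [ 3.135 -0.011  1.367] F [-0.8 -0.2 -0. ] g45.8
```

View pics/w5.png

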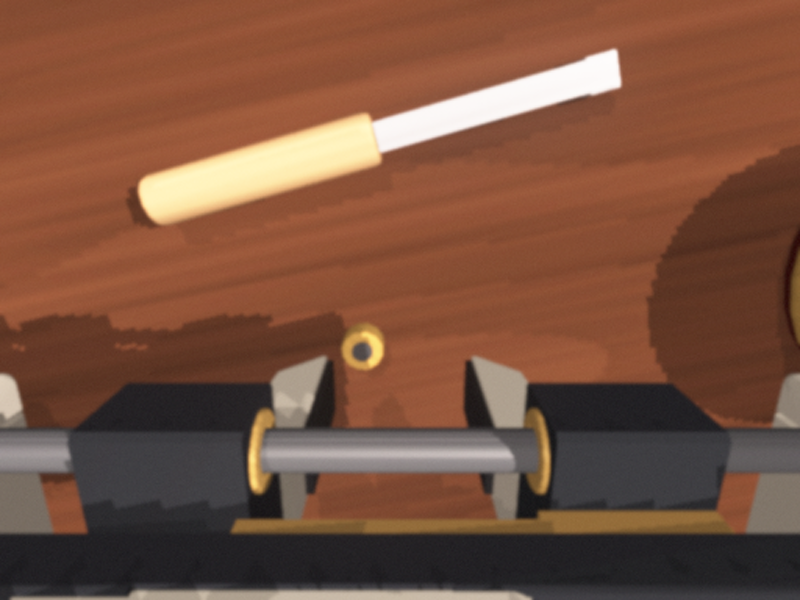

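```bash
python3 -c "
from h import *
print(ray('wrist',362/1.5625,351/1.5625,14))"
python3 -m jog '{"xyz":[[0.2,-0.4,-1],[0.17,-0.4,-0.8],[0,0,-0.3],[0,0,0]],"angular":[[0,0,0],[0,0,0],[0,0,0],[0,0,0]]}';python3 -c "
from h import *;st()"
```

```text
[505.76468283 -16.3385523   14.        ]
time: 9.75
tool_pos: [507.0, -14.9, 29.4]
tcp_rot: [3.129, -0.012, 1.365]
contact_force: [0.7, 0.2, -0.1]
grip_width: 45.8
t9.8 q [-0.188  0.555  1.82   0.017  0.754 -1.565] p [507.  -14.9  29.4] r [ 3.129 -0.012  1.365] F [ 0.7  0.2 -0.1] g45.8
```

```bash
python3 -m jog '{"xyz":[[-0.05,-0.05,-0.7],[0,0,-0.5],[-0.05,0,-0.05]],"angular":[[0,0,0],[0,0,0],[0,0,0]]}';python3 -c "
from h import *;st()"
```

```text
time: 10.05
tool_pos: [506.5, -16.3, 6.2]
tcp_rot: [3.124, -0.012, 1.364]
contact_force: [0.5, 0.3, 0.5]
grip_width: 46.0
t10.1 q [-0.191  0.593  1.839  0.018  0.692 -1.568] p [506.5 -16.3   6.2] r [ 3.124 -0.012  1.364] F [0.5 0.3 0.5] g46.0
```

```bash
python3 -m jog '{"xyz":[[0,0,-0.1],[0,0,0],[0,0,0],[0,0,0],[0,0,0]],"angular":[[0,0,0],[0,0,0],[0,0,0],[0,0,0],[0,0,0]]}' 1; python3 -m jog '{"xyz":[[0,0,0.8],[0,-0.2,1],[0,-0.8,1],[0,-1,1],[0,-1,1],[0,-1,0.8],[0,-1,0.1],[0,-1,0.1],[0,-1,0.1],[0,-1,0]],"angular":[[0.1,0,0],[0,0.1,0],[0,0,0],[0,0,0],[0,0,0],[0,0,0],[0,0,0],[0,0,0],[0,0,0],[0,0,0]]}' 1;python3 -c "from h import *;st()"
```

```text
time: 10.55
tool_pos: [507.4, -16.0, 6.0]
tcp_rot: [3.122, -0.012, 1.365]
contact_force: [-0.4, -0.0, -0.2]
grip_width: 18.7
time: 11.55
tool_pos: [505.9, -179.3, 130.4]
tcp_rot: [3.134, -0.019, 1.369]
contact_force: [-0.3, 0.0, -0.2]
grip_width: 18.7
t11.6 q [-0.496  0.457  1.633  0.024  1.05  -1.877] p [ 505.9 -179.3  130.4] r [ 3.134 -0.019  1.369] F [-0.3  0.  -0.2] g18.7
```

```bash
python3 -m jog '{"xyz":[[0.1,-1,0],[0.1,-1,0],[0.1,-1,0],[0.1,-1,0],[0.1,-0.3,0],[0,0,0]],"angular":[[0,0,0],[0,0,0],[0,0,0],[0,0,0],[0,0,0],[0,0,0]]}'; python3 -c "
from h import *;st();snap('wrist','w6')"
```

```text
time: 12.15
tool_pos: [515.3, -270.8, 130.6]
tcp_rot: [3.134, -0.019, 1.366]
contact_force: [0.1, 0.2, -0.0]
grip_width: 18.6
t12.2 q [-0.627  0.533  1.498  0.023  1.112 -2.003] p [ 515.3 -270.8  130.6] r [ 3.134 -0.019  1.366] F [ 0.1  0.2 -0. ] g18.6
```

View pics/w6.png

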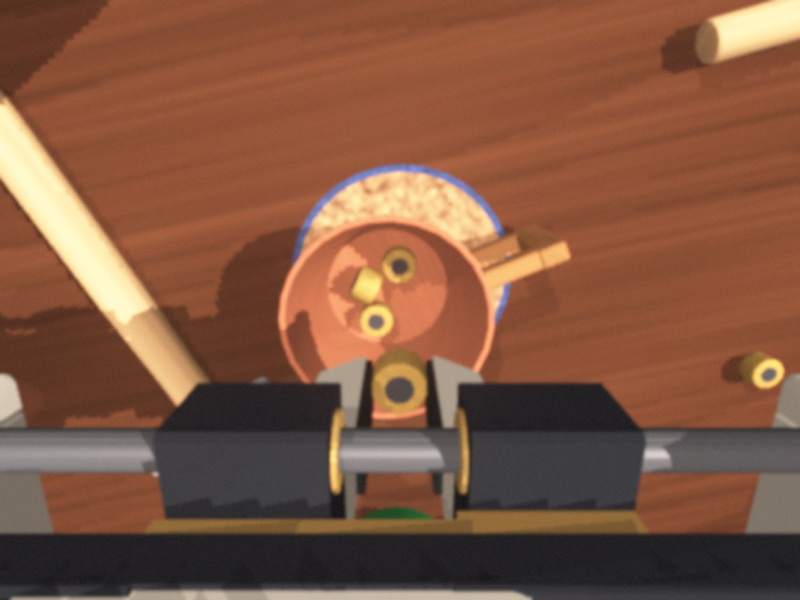

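```bash
python3 -m jog '{"xyz":[[0.1,-0.25,-1],[0.05,0,-1],[0,0,-1],[0,0,-0.4],[0,0,0]],"angular":[[0,0,0],[0,0,0],[0,0,0],[0,0,0],[0,0,0]]}';python3 -m jog '{"xyz":[[0,0,0],[0,0,0],[0,0,0.3],[0,0,1],[0,0,1],[0,0,1]],"angular":[[0,0,0],[0,0,0],[0,0,0],[0,0,0],[0,0,0],[0,0,0]]}' 0.3; python3 -c "
from h import *;st();snap('wrist','w7')"
```

```text
time: 12.7
tool_pos: [518.6, -270.1, 61.9]
tcp_rot: [3.134, -0.02, 1.37]
contact_force: [-0.2, -0.7, -0.3]
grip_width: 18.3
time: 13.3
tool_pos: [518.9, -269.1, 132.8]
tcp_rot: [3.133, -0.02, 1.371]
contact_force: [-0.3, 0.7, -0.0]
grip_width: 32.2
t13.3 q [-0.621  0.534  1.489  0.024  1.119 -2.003] p [ 518.9 -269.1  132.8] r [ 3.133 -0.02   1.371] F [-0.3  0.7 -0. ] g32.2
```

View pics/w7.png

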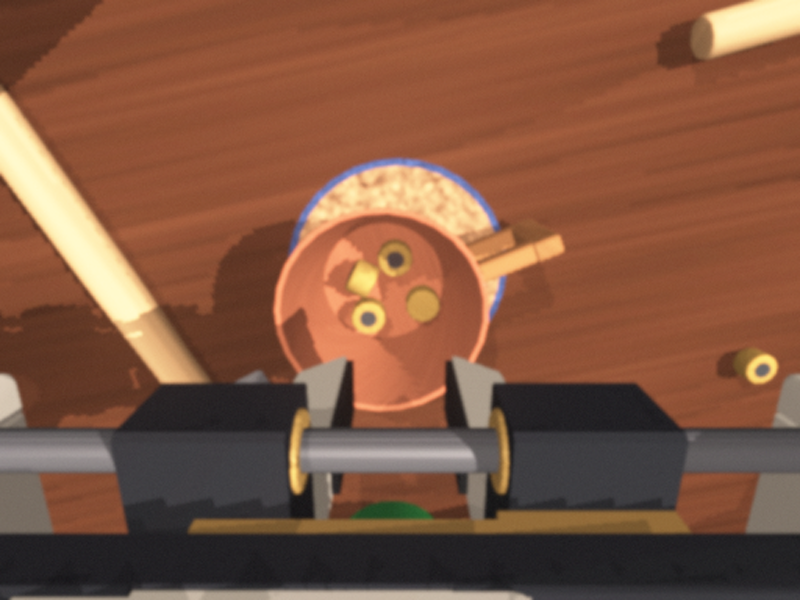

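```bash
python3 -c "
from h import *
print(ray('wrist',762/1.5625,369/1.5625,14))"
python3 -m jog '{"xyz":[[0.45,1,0],[0.45,1,0],[0.45,1,0],[0.45,1,0],[0.45,1,0],[0.45,1,0],[0.45,1,0],[0.45,1,-0.5],[0.45,1,-0.8],[0.45,1,-0.8]],"angular":[[0,0,0],[0,0,0],[0,0,0],[0,0,0],[0,0,0],[0,0,0],[0,0,0],[0,0,0],[0,0,0],[0,0,0]]}' 0;python3 -m jog '{"xyz":[[0.2,0.3,-0.6],[0,0,-0.2],[0,0,0]],"angular":[[0,0,0],[0,0,0],[0,0,0]]}'; python3 -c "
from h import *;st();snap('wrist','w8')"
```

```text
[621.84376705 -54.21216621  14.        ]
time: 14.35
tool_pos: [618.0, -68.5, 107.9]
tcp_rot: [3.102, -0.011, 1.365]
contact_force: [0.2, 0.8, 0.0]
grip_width: 46.2
time: 14.65
tool_pos: [622.1, -60.5, 90.6]
tcp_rot: [3.103, -0.011, 1.369]
contact_force: [0.3, -0.1, -0.6]
grip_width: 45.7
t14.7 q [-0.226  0.628  1.446  0.014  1.028 -1.601] p [622.1 -60.5  90.6] r [ 3.103 -0.011  1.369] F [ 0.3 -0.1 -0.6] g45.7
```

View pics/w8.png

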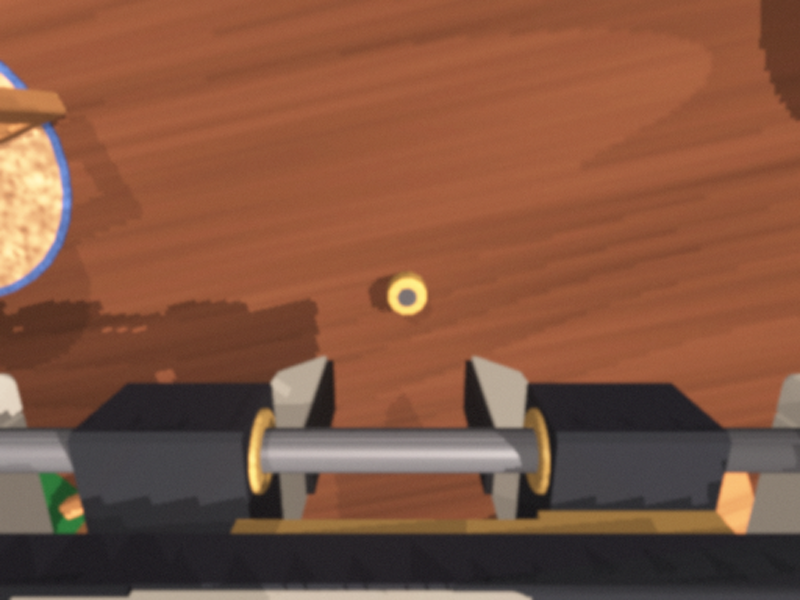

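```bash
python3 -c "
from h import *
print(ray('wrist',407/1.5625,297/1.5625,14))"
python3 -m jog '{"xyz":[[0,0,-0.8],[0,0,-0.8],[0,0,-0.3]],"angular":[[0.2,0,0],[0.15,0,0],[0,0,0]]}';python3 -c "
from h import *;st()"
```

```text
[617.60171807 -55.34295704  14.        ]
time: 15.0
tool_pos: [622.9, -63.5, 52.6]
tcp_rot: [3.105, -0.05, 1.365]
contact_force: [-0.1, 0.4, -0.6]
grip_width: 46.2
t15.0 q [-0.25   0.676  1.476  0.063  0.956 -1.65 ] p [622.9 -63.5  52.6] r [ 3.105 -0.05   1.365] F [-0.1  0.4 -0.6] g46.2
```

```bash
python3 -m jog '{"xyz":[[-0.12,0.2,0],[-0.13,0.2,-0.4],[0,0,-0.4],[0,0,0]],"angular":[[-0.2,0.2,0],[-0.2,0.2,0],[0,0,0],[0,0,0]]}';python3 -c "
from h import *;st();snap('wrist','w9')"
```

```text
time: 15.4
tool_pos: [615.8, -57.8, 32.0]
tcp_rot: [-3.14, 0.001, 1.361]
contact_force: [0.3, -0.4, -0.5]
grip_width: 45.7
t15.4 q [-2.170e-01  7.110e-01  1.472e+00 -1.000e-03  9.610e-01 -1.577e+00] p [615.8 -57.8  32. ] r [-3.140e+00  1.000e-03  1.361e+00] F [ 0.3 -0.4 -0.5] g45.7
```

View pics/w9.png

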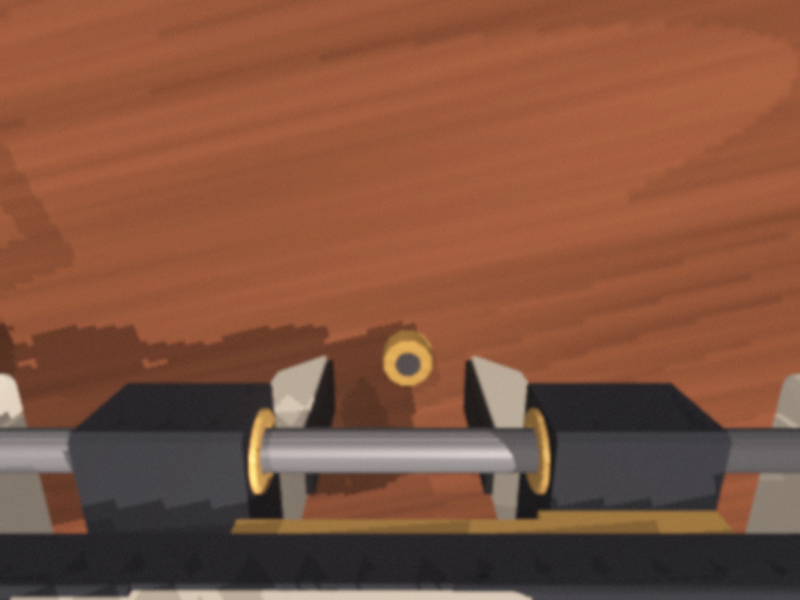

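```bash
python3 -m jog '{"xyz":[[0.05,0.1,-0.8],[0,0,-0.5],[0,0,-0.05]],"angular":[[0,0,0],[0,0,0],[0,0,0]]}';python3 -c "
from h import *;st()"
```

```text
time: 15.75
tool_pos: [617.9, -57.1, 5.7]
tcp_rot: [3.14, -0.001, 1.359]
contact_force: [0.4, 0.3, 0.0]
grip_width: 46.0
t15.8 q [-2.160e-01  7.480e-01  1.484e+00  1.000e-03  9.070e-01 -1.575e+00] p [617.9 -57.1   5.7] r [ 3.140e+00 -1.000e-03  1.359e+00] F [0.4 0.3 0. ] g46.0
```

```bash
python3 -m jog '{"xyz":[[0,0,-0.05],[0,0,0],[0,0,0],[0,0,0],[0,0,0]],"angular":[[0,0,0],[0,0,0],[0,0,0],[0,0,0],[0,0,0]]}' 1; python3 -m jog '{"xyz":[[0,0,0.8],[-0.1,-0.4,1],[-0.5,-1,1],[-0.5,-1,1],[-0.5,-1,1],[-0.5,-1,0.8],[-0.5,-1,0.1],[-0.5,-1,0.1],[-0.5,-1,0.1],[-0.5,-1,0]],"angular":[[0,0,0],[0,0,0],[0,0,0],[0,0,0],[0,0,0],[0,0,0],[0,0,0],[0,0,0],[0,0,0],[0,0,0]]}' 1;python3 -c "from h import *;st()"
```

```text
time: 16.25
tool_pos: [618.9, -57.9, 6.6]
tcp_rot: [3.137, -0.001, 1.358]
contact_force: [-0.6, -0.5, -0.2]
grip_width: 18.2
time: 17.25
tool_pos: [534.4, -228.7, 131.3]
tcp_rot: [3.133, 0.001, 1.365]
contact_force: [0.4, 0.2, -0.4]
grip_width: 18.4
t17.2 q [-0.537  0.527  1.506  0.002  1.1   -1.903] p [ 534.4 -228.7  131.3] r [3.133e+00 1.000e-03 1.365e+00] F [ 0.4  0.2 -0.4] g18.4
```

```bash
python3 -m jog '{"xyz":[[-0.3,-0.9,0],[-0.3,-0.9,0],[-0.2,-0.4,0],[0,0,0]],"angular":[[0,0,0],[0,0,0],[0,0,0],[0,0,0]]}'; python3 -c "
from h import *;st();snap('wrist','w10')"
```

```text
time: 17.65
tool_pos: [516.4, -276.7, 132.4]
tcp_rot: [3.132, 0.002, 1.361]
contact_force: [0.4, -0.2, -0.3]
grip_width: 18.5
t17.6 q [-0.624  0.533  1.492  0.002  1.107 -1.987] p [ 516.4 -276.7  132.4] r [3.132e+00 2.000e-03 1.361e+00] F [ 0.4 -0.2 -0.3] g18.5
```

View pics/w10.png

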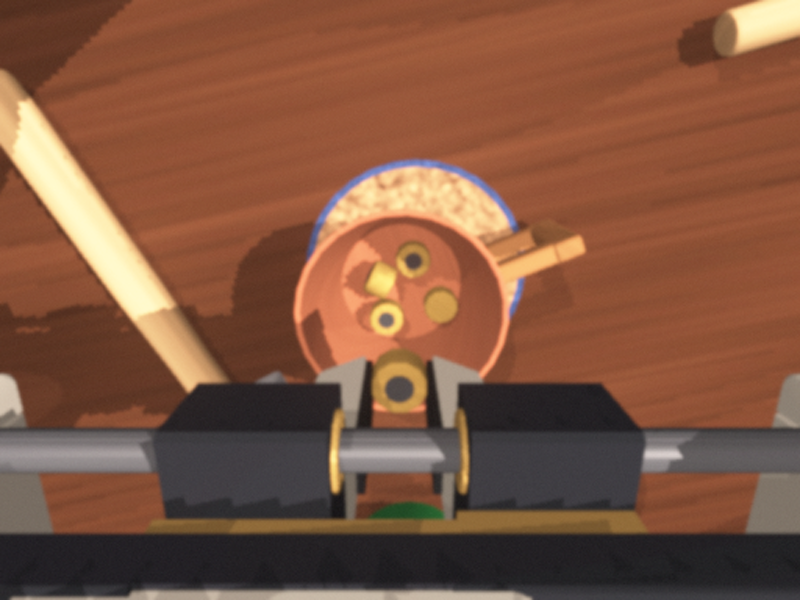

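```bash
python3 -m jog '{"xyz":[[0,0,-1],[0,0,-1],[0,0,-1],[0,0,-0.5],[0,0,0]],"angular":[[0,0,0],[0,0,0],[0,0,0],[0,0,0],[0,0,0]]}';python3 -m jog '{"xyz":[[0,0,0],[0,0,0],[0,0,0.3],[0,0,1],[0,0,1],[0,0,1]],"angular":[[0,0,0],[0,0,0],[0,0,0],[0,0,0],[0,0,0],[0,0,0]]}' 0.3; python3 -c "
from h import *;st();snap('wrist','w11')"
```

```text
time: 18.2
tool_pos: [519.0, -271.7, 61.5]
tcp_rot: [3.129, 0.001, 1.366]
contact_force: [0.3, -0.2, -0.0]
grip_width: 18.1
time: 18.8
tool_pos: [519.7, -270.9, 132.2]
tcp_rot: [3.129, 0.001, 1.367]
contact_force: [0.0, 0.1, -0.3]
grip_width: 32.3
t18.8 q [-0.613  0.532  1.495  0.005  1.102 -1.982] p [ 519.7 -270.9  132.2] r [3.129e+00 1.000e-03 1.367e+00] F [ 0.   0.1 -0.3] g32.3
```

View pics/w11.png

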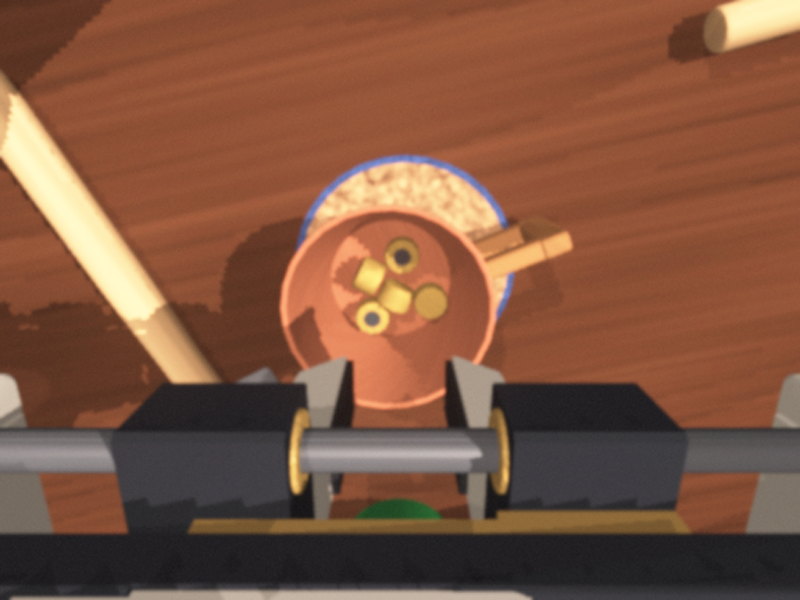

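```bash
python3 -m jog '{"xyz":[[0,1,0.2],[0,1,0.2],[0,1,0],[0,1,0],[0,1,0],[0,1,0],[0,1,0],[0,1,0],[0,1,0],[0,1,0]],"angular":[[0,0,0],[0,0,0],[0,0,0],[0,0,0],[0,0,0],[0,0,0],[0,0,0],[0,0,0],[0,0,0],[0,0,0]]}' 0;python3 -m jog '{"xyz":[[0,1,0],[0,1,0],[0,1,0],[0,1,0],[0,1,0],[0,1,0],[0,1,0],[0,1,0],[0,1,0],[0,1,0]],"angular":[[0,0,0],[0,0,0],[0,0,0],[0,0,0],[0,0,0],[0,0,0],[0,0,0],[0,0,0],[0,0,0],[0,0,0]]}'; python3 -c "
from h import *;st()"
```

```text
time: 19.85
tool_pos: [519.1, -57.9, 149.5]
tcp_rot: [3.116, 0.004, 1.364]
contact_force: [-0.2, 0.6, 0.0]
grip_width: 46.0
time: 20.85
tool_pos: [510.8, 160.4, 151.4]
tcp_rot: [3.117, 0.001, 1.368]
contact_force: [-0.5, 0.4, -0.3]
grip_width: 45.8
t20.9 q [ 0.167  0.422  1.626 -0.011  1.072 -1.196] p [510.8 160.4 151.4] r [3.117e+00 1.000e-03 1.368e+00] F [-0.5  0.4 -0.3] g45.8
```

```bash
python3 -m jog '{"xyz":[[0.1,1,0],[0.1,1,0],[0.1,1,0],[0.1,0.8,0],[0,0,0]],"angular":[[0,0.1,0],[0,0.1,0],[0,0,0],[0,0,0],[0,0,0]]}'; python3 -c "
from h import *;st();snap('wrist','w12')"
```

```text
time: 21.35
tool_pos: [513.8, 245.5, 152.2]
tcp_rot: [3.14, 0.004, 1.373]
contact_force: [0.7, -0.9, 1.4]
grip_width: 46.3
t21.4 q [ 0.314  0.49   1.507 -0.005  1.145 -1.057] p [513.8 245.5 152.2] r [3.14  0.004 1.373] F [ 0.7 -0.9  1.4] g46.3
```

View pics/w12.png

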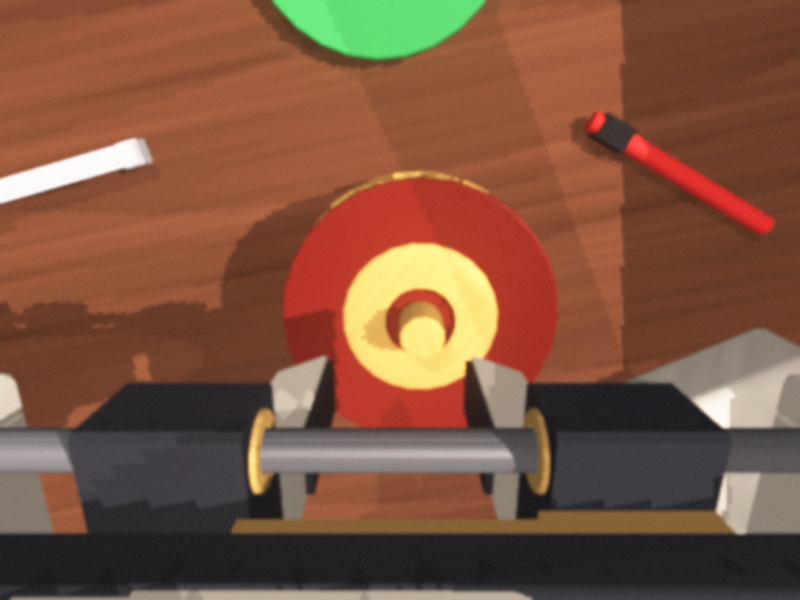

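```bash
python3 -c "
from h import *
s=1.5625
R=lambda u,v,z:np.round(ray('wrist',u/s,v/s,z),1)
print('knobtop',R(422,334,99),'ring',(R(343,317,72)+R(499,317,72))/2,(R(421,243,72)+R(421,389,72))/2, 'disc',(R(283,305,72)+R(558,305,72))/2,R(421,176,72),'proj',proj('wrist',[513.8,245.5,99])*s)"
```

```text
knobtop [517.6 253.8  99. ] ring [518.85 254.1   72.  ] [520.1 253.9  72. ] disc [512.45 254.95  72.  ] [450.1 267.1  72. ] proj [402.71975702 329.79494169]
```

```bash
python3 -m jog '{"xyz":[[0.2,0.35,-1],[0,0,-1],[0,0,-0.8],[0,0,-0.3],[0,0,0]],"angular":[[0,0,0],[0,0,0],[0,0,0],[0,0,0],[0,0,0]]}'; python3 -c "
from h import *;st();snap('wrist','w13')"
```

```text
time: 21.9
tool_pos: [517.0, 248.8, 89.4]
tcp_rot: [3.138, 0.005, 1.371]
contact_force: [0.1, 1.1, 1.1]
grip_width: 46.1
t21.9 q [ 0.318  0.569  1.565 -0.007  1.008 -1.048] p [517.  248.8  89.4] r [3.138 0.005 1.371] F [0.1 1.1 1.1] g46.1
```

View pics/w13.png

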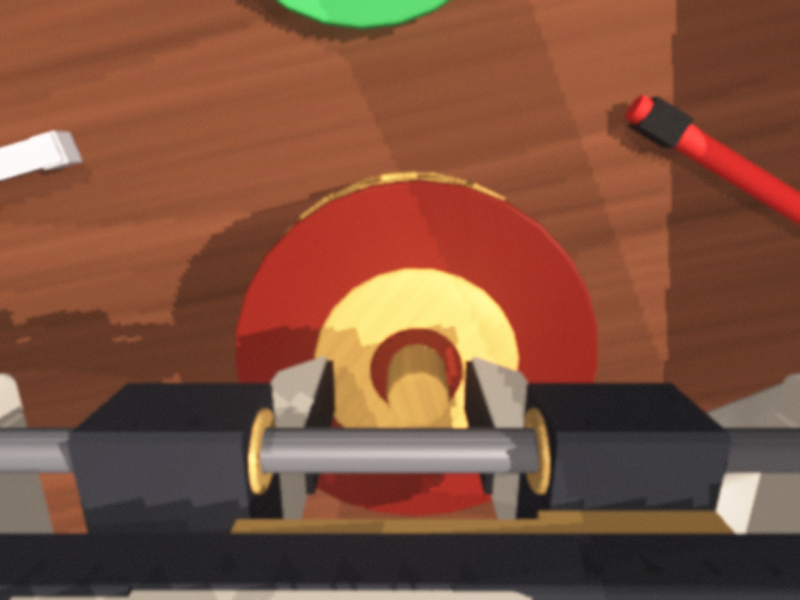

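```bash
python3 -m jog '{"xyz":[[0.05,0.17,-0.4],[0,0,-0.1]],"angular":[[0,0,0],[0,0,0]]}'; python3 -m jog '{"xyz":[[0,0,0],[0,0,0],[0,0,0],[0,0,0],[0,0,0]],"angular":[[0,0,0],[0,0,0],[0,0,0],[0,0,0],[0,0,0]]}' 1; python3 -c "
from h import *;st()"
```

```text
time: 22.15
tool_pos: [519.4, 252.3, 81.1]
tcp_rot: [3.135, 0.004, 1.37]
contact_force: [-0.2, 0.4, 0.4]
grip_width: 45.9
time: 22.65
tool_pos: [519.8, 252.7, 81.9]
tcp_rot: [3.134, 0.003, 1.37]
contact_force: [0.5, -0.8, -2.8]
grip_width: 20.8
t22.6 q [ 0.323  0.582  1.564 -0.008  0.989 -1.043] p [519.8 252.7  81.9] r [3.134e+00 3.000e-03 1.370e+00] F [ 0.5 -0.8 -2.8] g20.8
```

```bash
python3 -m jog '{"xyz":[[0,0,0.6],[0,0,1],[0,0,1],[0.3,-0.5,0.6],[0.5,-1,0.1],[0.5,-1,0],[0.5,-1,0],[0.5,-1,0],[0.5,-1,0],[0.5,-1,0]],"angular":[[0,0,0],[0,0,0],[0,0,0],[0,0,0],[0,0,0],[0,0,0],[0,0,0],[0,0,0],[0,0,0],[0,0,0]]}'; python3 -c "
from h import *;st();snap('side','s1')"
```

```text
time: 23.65
tool_pos: [585.0, 120.3, 157.4]
tcp_rot: [3.134, 0.003, 1.376]
contact_force: [-0.4, 0.5, -1.7]
grip_width: 21.3
t23.6 q [ 0.077  0.529  1.423 -0.005  1.183 -1.296] p [585.  120.3 157.4] r [3.134e+00 3.000e-03 1.376e+00] F [-0.4  0.5 -1.7] g21.3
```

View pics/s1.png

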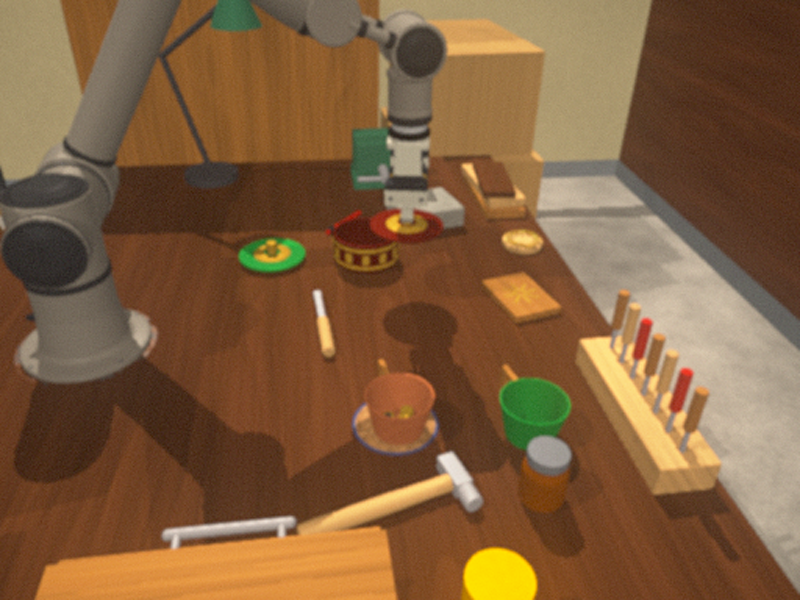

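```bash
python3 -m jog '{"xyz":[[0.3,-1,-0.7],[0.3,-1,-0.9],[0.3,-1,-1],[0.3,-1,-1],[0,-0.4,-1],[0,0,-0.8],[0,0,-0.5],[0,0,0]],"angular":[[0,0,0],[0,0,0],[0,0,0],[0,0,0],[0,0,0],[0,0,0],[0,0,0],[0,0,0]]}'; python3 -c "
from h import *;st()"
```

```text
time: 24.5
tool_pos: [612.8, 23.9, 41.4]
tcp_rot: [3.127, 0.004, 1.371]
contact_force: [-0.2, -0.5, -3.1]
grip_width: 20.8
t24.5 q [-0.083  0.684  1.497 -0.006  0.946 -1.451] p [612.8  23.9  41.4] r [3.127 0.004 1.371] F [-0.2 -0.5 -3.1] g20.8
```

```bash
python3 -m jog '{"xyz":[[0,0,-0.5],[0,0,-0.3],[0,0,0]],"angular":[[0,0.1,0],[0,0,0],[0,0,0]]}'; python3 -c "
from h import *;st()"
```

```text
time: 24.8
tool_pos: [614.0, 24.8, 26.4]
tcp_rot: [3.135, 0.005, 1.372]
contact_force: [-0.1, 0.3, -2.5]
grip_width: 21.2
t24.8 q [-0.081  0.71   1.495 -0.008  0.931 -1.449] p [614.   24.8  26.4] r [3.135 0.005 1.372] F [-0.1  0.3 -2.5] g21.2
```

```bash
python3 -m jog '{"xyz":[[0,0,-0.1],[0,0,-0.05]],"angular":[[0,0,0],[0,0,0]]}'; python3 -c "
from h import *;st()"; python3 -m jog '{"xyz":[[0,0,0],[0,0,0],[0,0,0],[0,0,0.4],[0,0,1],[0,0,1],[0,0,1],[0,0,1],[0,0,1],[0,0,1]],"angular":[[0,0,0],[0,0,0],[0,0,0],[0,0,0],[0,0,0],[0,0,0],[0,0,0],[0,0,0],[0,0,0],[0,0,0]]}' 0; python3 -c "
from h import *;st();snap('wrist','w14')"
```

```text
time: 25.0
tool_pos: [614.5, 25.1, 24.0]
tcp_rot: [3.134, 0.005, 1.373]
contact_force: [-1.1, -0.7, 0.2]
grip_width: 20.9
t25.0 q [-0.08   0.713  1.496 -0.008  0.925 -1.449] p [614.5  25.1  24. ] r [3.134 0.005 1.373] F [-1.1 -0.7  0.2] g20.9
time: 26.0
tool_pos: [614.3, 25.1, 160.1]
tcp_rot: [3.132, 0.005, 1.373]
contact_force: [-0.0, 0.5, 0.3]
grip_width: 46.0
t26.0 q [-0.081  0.556  1.367 -0.006  1.21  -1.451] p [614.3  25.1 160.1] r [3.132 0.005 1.373] F [-0.   0.5  0.3] g46.0
```

View pics/w14.png

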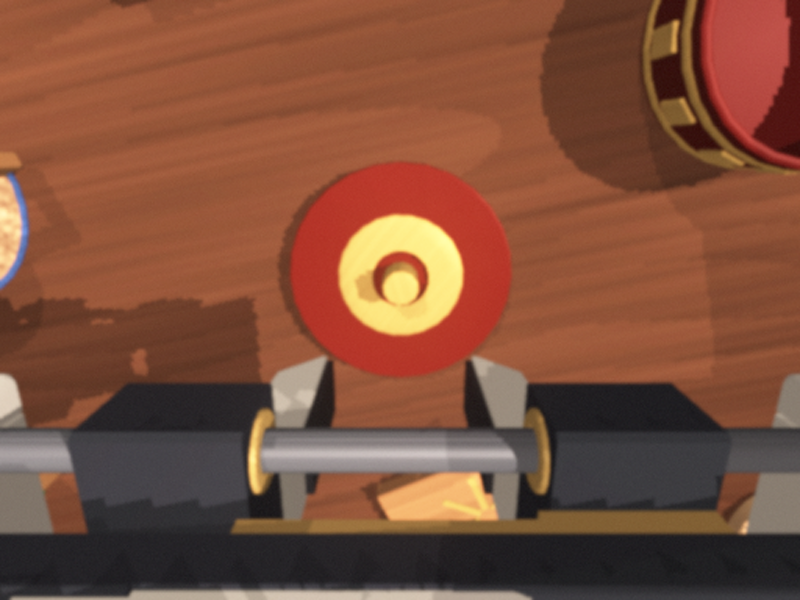

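```bash
cat > kin.py <<'E'
import numpy as np, json
from scipy.optimize import least_squares
from scipy.spatial.transform import Rotation as Ro
def Rx(a):return Ro.from_rotvec([a,0,0]).as_matrix()
def Ry(a):return Ro.from_rotvec([0,a,0]).as_matrix()
def Rz(a):return Ro.from_rotvec([0,0,a]).as_matrix()
# params: a1,d,z0,L2,e3,L4,L6 ; s4 s6 signs
def fk(q,P,s4=1,s6=1):
    a1,d,z0,L2,e3,L4,L6=P[:7]
    R=Rz(q[0]); p=R@[a1,d,z0]
    R=R@Ry(q[1]); p=p+R@[0,0,L2]
    R=R@Ry(q[2]); p=p+R@[e3,0,L4]
    R=R@Rz(s4*q[3])@Ry(q[4]); 
    R=R@Rz(s6*q[5]); p=p+R@[0,0,L6]
    return p,R
def load():
    return [json.loads(l) for l in open('log.jsonl')]
E
python3 - <<'E'
from kin import *
D=load()
def res(P,s4,s6,full=False):
    r=[]
    for d in D:
        p,R=fk(d['joint_positions'],P,s4,s6); r+=list((p-d['tool_pos']))
        Rm=Ro.from_euler('xyz',d['tcp_rot']).as_matrix()
        if full: 
            r+=list(300*Ro.from_matrix(R.T@Rm).as_rotvec())
    return np.array(r)
for s4 in(1,-1):
    s=least_squares(res,[0,75,300,400,0,400,250],args=(s4,1))
    print(s4,np.round(s.x,1),np.sqrt(np.mean(s.fun**2)))
    for s6 in (1,-1):
        rr=res(s.x,s4,s6,True).reshape(-1,6)[:,3:]/300; print(s6,np.round(rr[:3],3),np.round(rr[-8:],3))
E
```

```text
1 [ -0.   76.4 222.9 506.2  46.5 379.6 318.1] 1.307637960123255e-10
1 [[ 0.     0.     3.142]
 [-0.     0.     3.142]
 [-0.     0.     3.142]] [[-0.     0.     3.142]
 [ 0.     0.    -3.142]
 [-0.    -0.     3.142]
 [-0.     0.     3.142]
 [-0.     0.     3.142]
 [ 0.     0.    -3.142]
 [-0.     0.     3.142]
 [ 0.     0.    -3.142]]
-1 [[0.   0.   2.85]
 [0.   0.   1.64]
 [0.   0.   1.64]] [[ 0.     0.     1.028]
 [-0.     0.     1.045]
 [-0.     0.     1.056]
 [ 0.     0.     0.549]
 [ 0.     0.     0.24 ]
 [-0.     0.     0.244]
 [ 0.     0.     0.244]
 [-0.     0.     0.239]]
-1 [   0.9   77.4 -182.2  515.5   45.6  375.6  -76.4] 2.7201600912594355
1 [[ 0.000e+00 -0.000e+00  3.142e+00]
 [ 3.000e-03 -3.000e-03  3.141e+00]
 [ 3.000e-03 -3.000e-03  3.141e+00]] [[ 1.200e-02 -7.000e-03  3.138e+00]
 [ 1.700e-02 -1.000e-02  3.134e+00]
 [ 1.700e-02 -1.000e-02  3.133e+00]
 [ 1.500e-02 -4.000e-03  3.137e+00]
 [ 1.600e-02 -2.000e-03  3.134e+00]
 [ 1.900e-02 -2.000e-03  3.132e+00]
 [ 1.900e-02 -2.000e-03  3.132e+00]
 [ 1.900e-02 -2.000e-03  3.137e+00]]
-1 [[ 0.    -0.     2.85 ]
 [ 0.    -0.003  1.639]
 [ 0.    -0.003  1.639]] [[ 0.    -0.009  1.024]
 [-0.    -0.013  1.037]
 [-0.    -0.013  1.048]
 [ 0.    -0.01   0.544]
 [ 0.    -0.01   0.233]
 [-0.    -0.012  0.234]
 [ 0.    -0.012  0.234]
 [-0.    -0.012  0.235]]
```

```bash
cat >> kin.py <<'E'
P0=np.array([-0.,76.4,222.9,506.2,46.5,379.6,318.1])
def setP():
    D=load()
    def res(P):
        return np.concatenate([fk(d['joint_positions'],P)[0]-d['tool_pos'] for d in D])
    return least_squares(res,P0).x
LO=np.array([-2.53,-.77,.04,-1,.28,-3.11]);HI=np.array([2.53,2.02,2.7,4.14,2.66,3.11])
def tool(P,q):
    p,R=fk(q,P); return p,R@Rz(np.pi)
def ik(P,p,R,q0):
    def f(q):
        pp,RR=tool(P,q); return np.concatenate([pp-p,300*Ro.from_matrix(RR.T@R).as_rotvec()])
    s=least_squares(f,np.clip(q0,LO+1e-3,HI-1e-3),bounds=(LO,HI)); return s.x,np.abs(s.fun).max()
def pose(G,h,ang,flip):
    """grasp point G, cup handle azimuth h, ang=e+phi; returns TCP, R"""
    hv=np.array([np.cos(h),np.sin(h),0]); zv=np.array([0,0,1.])
    b=np.cos(ang)*hv+np.sin(ang)*zv; z=-b
    x=np.cross(zv,hv)*(1 if flip else -1)  # horizontal
    R=np.column_stack([x,np.cross(z,x),z]); return np.array(G)+19*z,R
E
python3 - <<'E'
from kin import *
P=setP(); print(P)
h=np.radians(101.5)
for flip in (0,1):
  for e in (35,40,45,50,60):
    q0=np.array([-.2,.4,1.6,-.8,1.1,-.6 if not flip else 2.5])
    best=None
    for trial in range(6):
        rng=np.random.default_rng(trial)
        qs=q0+ (rng.normal(size=6)*.3 if trial else 0)
        p,R=pose([500,-195,40],h,np.radians(e),flip)
        q,r=ik(P,p,R,qs)
        if best is None or r<best[1]: best=(q,r)
    print(flip,e,np.round(p),np.round(best[0],2),round(best[1],2), np.round(Ro.from_matrix(R).as_euler('xyz'),2))
  for e in (60,90,120,135,150,160,170):
    q0=np.array([0.2,.4,1.6,.8,1.1,-1 if not flip else 2])
    best=None
    for trial in range(6):
        rng=np.random.default_rng(trial)
        qs=q0+ (rng.normal(size=6)*.3 if trial else 0)
        p,R=pose([518,245,224],np.radians(101.5),np.radians(e),flip)
        q,r=ik(P,p,R,qs)
        if best is None or r<best[1]: best=(q,r)
    print(' pour',flip,e,np.round(p),np.round(best[0],2),round(best[1],2), np.round(Ro.from_matrix(R).as_euler('xyz'),2))
E
```

```text
[1.44531073e-10 7.64000000e+01 2.22900000e+02 5.06200000e+02
 4.65000000e+01 3.79600000e+02 3.18081000e+02]
0 35 [ 503. -210.   29.] [-0.09  0.71  1.75 -1.    0.95  0.52] 65.46 [2.18 0.   0.2 ]
0 40 [ 503. -209.   28.] [-0.13  0.68  1.79 -1.    0.87  0.49] 53.19 [2.27 0.   0.2 ]
0 45 [ 503. -208.   27.] [-0.16  0.66  1.83 -1.    0.79  0.46] 40.12 [2.36 0.   0.2 ]
0 50 [ 502. -207.   25.] [-0.2   0.64  1.87 -1.    0.72  0.43] 26.43 [2.44 0.   0.2 ]
0 60 [ 502. -204.   24.] [-0.27  0.61  1.93 -0.97  0.57  0.36] 0.0 [2.62 0.   0.2 ]
 pour 0 60 [520. 236. 208.] [ 0.55  0.58  1.32 -0.49  1.46  0.46] 0.0 [2.62 0.   0.2 ]
 pour 0 90 [518. 245. 205.] [ 0.31  0.45  1.42 -0.    1.27  0.11] 0.0 [3.14 0.   0.2 ]
 pour 0 120 [516. 254. 208.] [ 0.04  0.45  1.53  0.54  1.29 -0.35] 0.0 [-2.62  0.    0.2 ]
 pour 0 135 [515. 258. 211.] [-0.07  0.51  1.57  0.77  1.38 -0.55] 0.0 [-2.36  0.    0.2 ]
 pour 0 150 [515. 261. 214.] [-0.15  0.61  1.61  0.95  1.51 -0.72] 0.0 [-2.09  0.    0.2 ]
 pour 0 160 [514. 262. 218.] [-0.19  0.68  1.62  1.06  1.6  -0.81] 0.0 [-1.92  0.    0.2 ]
 pour 0 170 [514. 263. 221
[... 437 characters left out ...]
4.   24.] [-0.33  0.58  1.86 -0.67  0.59  3.11] 33.37 [-2.62  0.   -2.94]
 pour 1 60 [520. 236. 208.] [ 0.4   0.54  1.26 -0.33  1.47  3.11] 89.69 [-2.62  0.   -2.94]
 pour 1 90 [518. 245. 205.] [0.26 0.44 1.44 0.06 1.26 3.11] 20.09 [-3.14  0.   -2.94]
 pour 1 120 [516. 254. 208.] [0.04 0.45 1.53 0.54 1.29 2.79] 0.0 [ 2.62 -0.   -2.94]
 pour 1 135 [515. 258. 211.] [-0.07  0.51  1.57  0.77  1.38  2.59] 0.0 [ 2.36  0.   -2.94]
 pour 1 150 [515. 261. 214.] [-0.15  0.61  1.61  0.95  1.51  2.42] 0.0 [ 2.09 -0.   -2.94]
 pour 1 160 [514. 262. 218.] [-0.19  0.68  1.62  1.06  1.6   2.33] 0.0 [ 1.92  0.   -2.94]
 pour 1 170 [514. 263. 221.] [-0.21  0.77  1.63  1.15  1.71  2.25] 0.0 [ 1.75  0.   -2.94]
```

```bash
python3 - <<'E'
from h import *
from kin import *
o=st(); cp=camera_params('wrist'); Rc=cv2.Rodrigues(cp['rvec'])[0]; C=-Rc.T@cp['tvec']
Rt=Ro.from_euler('xyz',o['tcp_rot']).as_matrix()
print('cam in tool',Rt.T@(C-o['tool_pos']), 'optical axis in tool',Rt.T@Rc.T@[0,0,1])
P=setP(); h=np.radians(101.5)
q=np.array([-0.21,0.77,1.63,1.15,1.71,-.9])
for z in (210,224,240):
  for e in (175,180,185,190):
    p,R=pose([518,245,z],h,np.radians(e),0); q,r=ik(P,p,R,q); print(z,e,np.round(q,2),round(r,2))
q=np.array([-.27,.61,1.93,-.97,.57,.36])
for e in (56,58,60,62,65):
    p,R=pose([500,-195,40],h,np.radians(e),0); q,r=ik(P,p,R,q); print('pick',e,np.round(q,2),round(r,2))
for G in ([500,-195,140],[510,-100,224],[515,0,224],[518,100,224],[518,245,224]):
    p,R=pose(G,h,np.radians(60),0); q,r=ik(P,p,R,q); print('carry',G,np.round(q,2),round(r,2))
    
# lip position rel. handle vs phi
for ph in (0,30,60,80,90,100,110,120,130):
    a=np.radians(ph); xc=np.array([np.cos(a),np.sin(a)]); m=np.array([-np.sin(a),np.cos(a)])
    lip=-85*xc+ (66-40)*m-52*xc; foot=-85*xc-40*m+38*xc
    print(ph,'lip',np.round(lip),'foot in',np.round(foot))
E
```

```text
t26.1 q [-0.08   0.552  1.362 -0.006  1.212 -1.451] p [616.2  25.  164.2] r [3.126 0.004 1.373] F [1.7 1.  3.2] g46.1
cam in tool [  -0.58460021  -79.37298603 -157.77895216] optical axis in tool [-7.67784656e-05  2.94706227e-01  9.55587900e-01]
210 175 [-0.21  0.84  1.64  1.19  1.75 -0.96] 0.0
210 180 [-0.22  0.88  1.64  1.23  1.81 -0.99] 0.0
210 185 [-0.21  0.93  1.63  1.27  1.87 -1.02] 0.0
210 190 [-0.21  0.97  1.63  1.3   1.93 -1.04] 0.0
224 175 [-0.21  0.81  1.64  1.19  1.76 -0.93] 0.0
224 180 [-0.22  0.86  1.64  1.23  1.82 -0.96] 0.0
224 185 [-0.21  0.9   1.64  1.27  1.87 -0.99] 0.0
224 190 [-0.21  0.95  1.63  1.31  1.93 -1.02] 0.0
240 175 [-0.21  0.78  1.63  1.2   1.77 -0.9 ] 0.0
240 180 [-0.22  0.83  1.64  1.24  1.83 -0.94] 0.0
240 185 [-0.21  0.87  1.64  1.28  1.88 -0.97] 0.0
240 190 [-0.21  0.92  1.64  1.32  1.94 -1.  ] 0.0
pick 56 [-0.24  0.62  1.91 -1.    0.62  0.41] 9.37
pick 58 [-0.25  0.61  1.93 -1.    0.59  0.4 ] 3.56
pick 60 [-0.27  0.61  1.93 -0.97  0.57  0.36] 0.0
pick 62 [-0.28  0.6   1.92 -0.89  0.56  0.27] 0.0
pick 65 [-0.31  0.59  1.9  -0.77  0.56  0.14] 0.0
carry [500, -195, 140] [-0.27  0.43  1.86 -0.72  0.74  0.05] 0.0
carry [510, -100, 224] [-0.06  0.33  1.73 -0.6   1.02  0.04] 0.0
carry [515, 0, 224] [ 0.14  0.37  1.67 -0.58  1.14  0.2 ] 0.0
carry [518, 100, 224] [ 0.33  0.44  1.56 -0.55  1.27  0.33] 0.0
carry [518, 245, 224] [ 0.55  0.58  1.32 -0.49  1.46  0.46] 0.0
0 lip [-137.   26.] foot in [-47. -40.]
30 lip [-132.  -46.] foot in [-21. -58.]
60 lip [ -91. -106.] foot in [ 11. -61.]
80 lip [ -49. -130.] foot in [ 31. -53.]
90 lip [ -26. -137.] foot in [ 40. -47.]
100 lip [  -2. -139.] foot in [ 48. -39.]
110 lip [  22. -138.] foot in [ 54. -30.]
120 lip [  46. -132.] foot in [ 58. -21.]
130 lip [  68. -122.] foot in [ 61. -10.]
```

```bash
python3 -m jog '{"xyz":[[-0.5,-0.8,0],[-0.5,-0.8,0],[-0.5,-0.8,0],[-0.5,-0.8,0],[-0.5,-0.8,0],[-0.5,-0.8,0],[-0.5,-0.8,0],[-0.5,-0.8,0],[-0.5,-0.8,0],[-0.5,-0.8,0]],"angular":[[0,0,-1],[0,0,-1],[0,0,-1],[0,0,-1],[0,0,-1],[0,0,-1],[0,0,-1],[0,0,-1],[0,0,-1],[0,0,-1]]}' 0; python3 -c "
from h import *;st();snap('wrist','w15')"
```

```text
time: 27.05
tool_pos: [514.5, -138.7, 171.4]
tcp_rot: [3.114, -0.002, 0.288]
contact_force: [-0.0, -0.4, 0.0]
grip_width: 45.9
t27.1 q [-0.395  0.398  1.601 -0.023  1.123 -0.673] p [ 514.5 -138.7  171.4] r [ 3.114e+00 -2.000e-03  2.880e-01] F [-0.  -0.4  0. ] g45.9
```

View pics/w15.png

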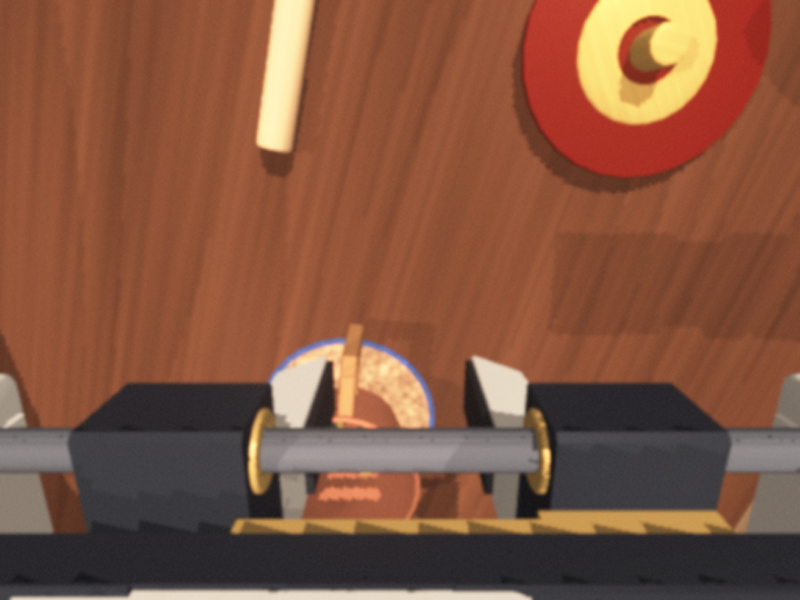

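```bash
python3 - <<'E'
import cv2
im=cv2.imread('pics/w15_raw.png')[195:290,165:300]
cv2.imwrite('pics/w15c.png',cv2.resize(im,None,fx=6,fy=6,interpolation=cv2.INTER_CUBIC))
E
```

```text
(no output)
```

View pics/w15c.png

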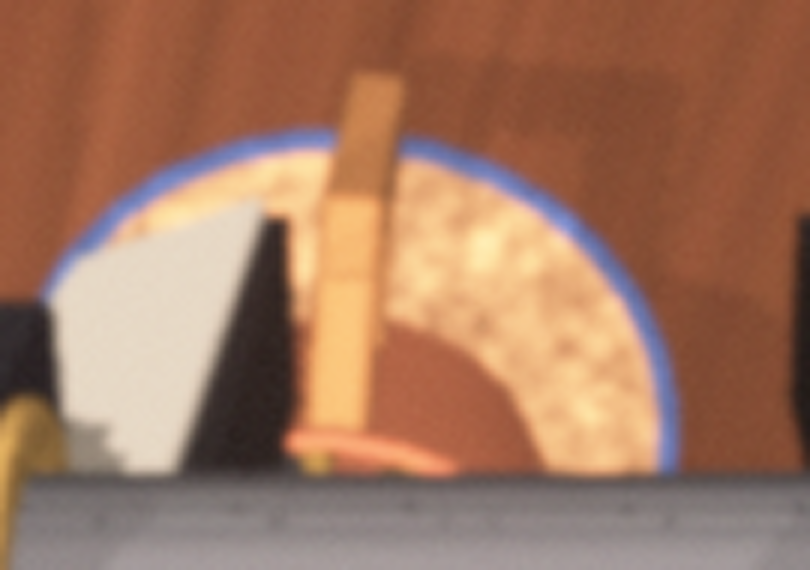

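```bash
python3 - <<'E'
from h import *
a=ray('wrist',224.2,227.5,65.5);b=ray('wrist',222.8,241.3,65.5);c=ray('wrist',221.7,266.7,64.5)
print(a,b,c,np.degrees(np.arctan2(*(a-c)[1::-1])),np.linalg.norm(a-b))
h=(a-c)[:2]/np.linalg.norm((a-c)[:2]); print('bar centre',a[:2]-7*h,'cup centre',a[:2]-92*h)
E
```

```text
[ 497.35254488 -186.2745791    65.5       ] [ 499.55953151 -200.22439744   65.5       ] [ 505.21714404 -227.32778428   64.5       ] 100.84481152274745 14.123321903838889
bar centre [ 498.66959147 -193.14956188] cup centre [ 514.66230003 -276.63149569]
```

```bash
python3 -m jog '{"xyz":[[-0.2,-0.2,0],[-0.2,-0.2,-0.3],[-0.2,-0.2,-0.6],[-0.2,-0.2,-0.8],[-0.2,-0.2,-0.8],[0,0,-0.5],[0,0,0]],"angular":[[-0.9,-0.2,-0.5],[-0.9,-0.2,-0.4],[-0.9,-0.18,0],[-0.9,-0.18,0],[-0.7,-0.14,0],[0,0,0],[0,0,0]]}' 0.3; python3 -c "
from h import *;st();snap('wrist','w16')"
```

```text
time: 27.8
tool_pos: [495.1, -162.2, 113.9]
tcp_rot: [2.633, -0.014, 0.192]
contact_force: [-0.3, -0.3, -0.6]
grip_width: 32.2
t27.8 q [-0.19   0.426  1.893 -0.721  0.745  0.144] p [ 495.1 -162.2  113.9] r [ 2.633 -0.014  0.192] F [-0.3 -0.3 -0.6] g32.2
```

View pics/w16.png

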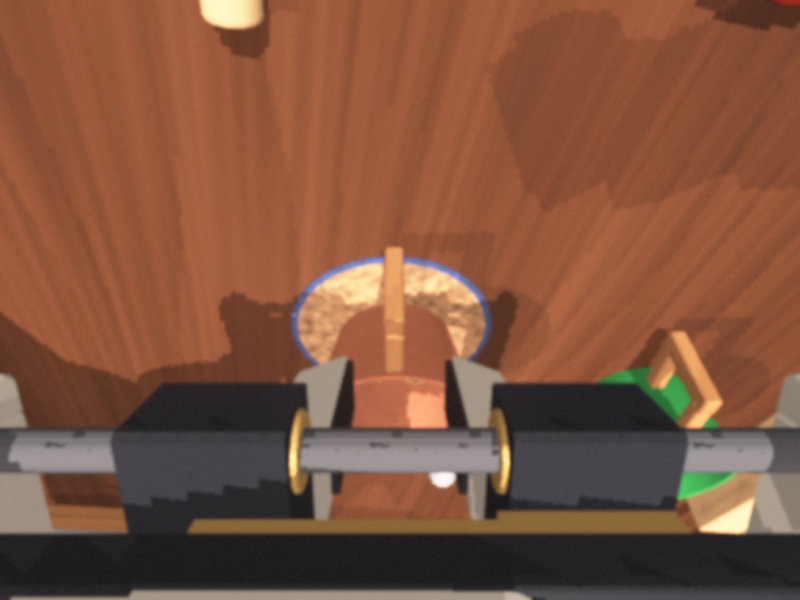

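```bash
python3 -m jog '{"xyz":[[0.05,-0.3,-0.9],[0.05,-0.35,-0.9],[0.05,-0.4,-0.9],[0.05,-0.4,-0.8],[0,-0.2,-0.4],[0,0,0]],"angular":[[0.1,0.1,0],[0,0,0],[0,0,0],[0,0,0],[0,0,0],[0,0,0]]}' 0.3; python3 -c "
from h import *;st();snap('wrist','w17')"
```

```text
time: 28.45
tool_pos: [505.2, -198.6, 41.0]
tcp_rot: [2.64, -0.018, 0.192]
contact_force: [-0.1, 0.2, 0.9]
grip_width: 31.8
t28.4 q [-0.266  0.57   1.917 -0.875  0.586  0.274] p [ 505.2 -198.6   41. ] r [ 2.64  -0.018  0.192] F [-0.1  0.2  0.9] g31.8
```

View pics/w17.png

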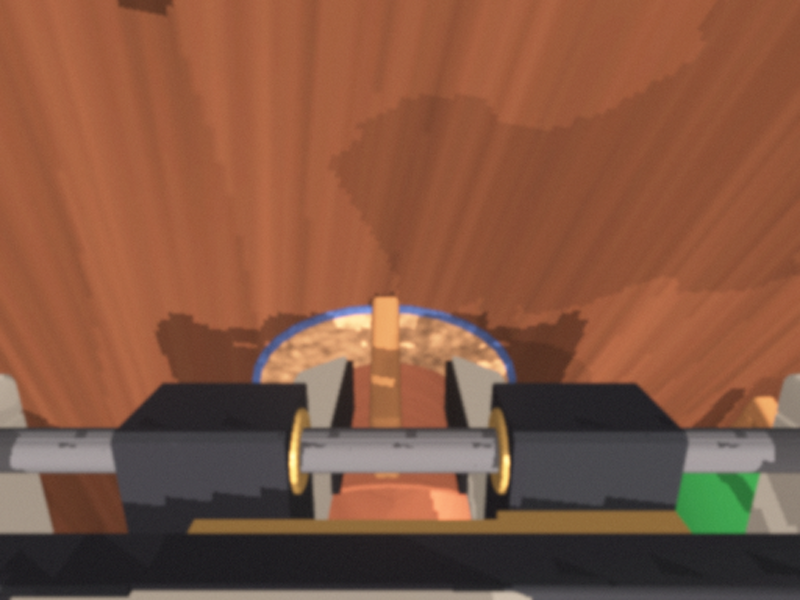

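```bash
python3 -m jog '{"xyz":[[-0.12,-0.08,-0.4],[-0.1,-0.08,-0.3],[0,0,0]],"angular":[[0,0,0],[0,0,0],[0,0,0]]}' 0.3; python3 -c "
from h import *;st()"
```

```text
time: 28.8
tool_pos: [502.1, -201.7, 28.9]
tcp_rot: [2.638, -0.022, 0.193]
contact_force: [-0.0, -0.4, 0.4]
grip_width: 32.0
t28.8 q [-0.275  0.589  1.935 -0.929  0.555  0.329] p [ 502.1 -201.7   28.9] r [ 2.638 -0.022  0.193] F [-0.  -0.4  0.4] g32.0
```

```bash
python3 -m jog '{"xyz":[[-0.05,0,-0.1],[0,0,0],[0,0,0],[0,0,0],[0,0,0]],"angular":[[0,0,0],[0,0,0],[0,0,0],[0,0,0],[0,0,0]]}' 1; python3 -c "
from h import *;st()";python3 -m jog '{"xyz":[[0,0,0.3],[0,0,0.5],[0,0,0.5],[0,0,0.5],[0,0,0.5]],"angular":[[0,0,0],[0,0,0],[0,0,0],[0,0,0],[0,0,0]]}' 1; python3 -c "
from h import *;st();snap('side','s2')"
```

```text
time: 29.3
tool_pos: [500.8, -201.5, 27.4]
tcp_rot: [2.637, -0.022, 0.193]
contact_force: [-0.1, 0.2, 0.5]
grip_width: 10.0
t29.3 q [-0.275  0.591  1.939 -0.938  0.552  0.339] p [ 500.8 -201.5   27.4] r [ 2.637 -0.022  0.193] F [-0.1  0.2  0.5] g10.0
time: 29.8
tool_pos: [498.7, -199.8, 72.5]
tcp_rot: [2.643, -0.018, 0.192]
contact_force: [-0.4, 0.8, -3.2]
grip_width: 9.7
t29.8 q [-0.274  0.503  1.912 -0.794  0.629  0.17 ] p [ 498.7 -199.8   72.5] r [ 2.643 -0.018  0.192] F [-0.4  0.8 -3.2] g9.7
```

View pics/s2.png

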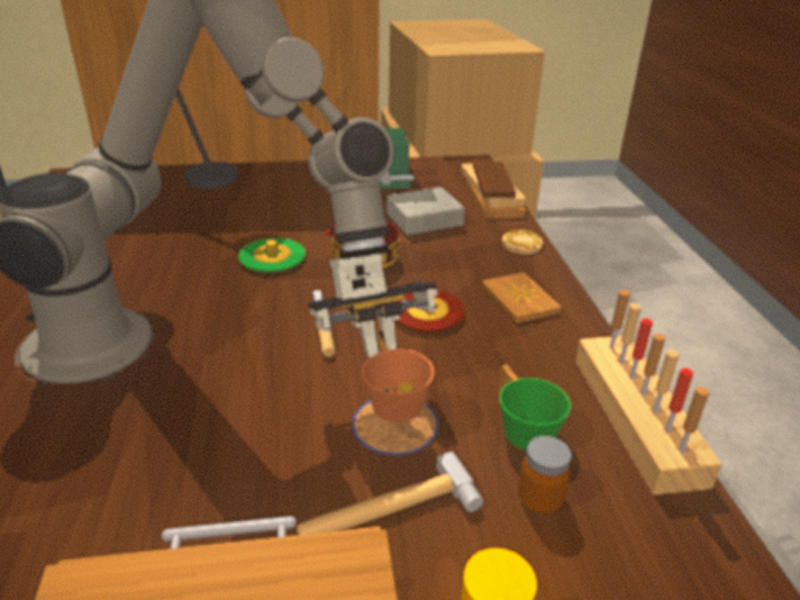

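```bash
python3 - <<'E'
from kin import *
P=setP(); h=np.radians(101); hv=np.array([np.cos(h),np.sin(h)])
B=np.array([518.5,252.5]); q=np.array([.4,.45,1.5,-.5,1.3,.3])
for ph,g in ((0,46),(30,46),(60,46),(75,46),(90,41),(96,26),(102,12),(108,-2),(114,-17),(120,-31),(126,-45)):
    G=[*(B+g*hv),222]; p,R=pose(G,h,np.radians(61.1+ph),0); q,r=ik(P,p,R,q)
    print(ph,'TCP',np.round(p),'rpy',np.round(Ro.from_matrix(R).as_euler('xyz'),2),'q',np.round(q,2),round(r,2))
E
```

```text
0 TCP [511. 289. 205.] rpy [2.64 0.   0.19] q [ 0.62  0.62  1.23 -0.46  1.52  0.51] 0.0
30 TCP [510. 298. 203.] rpy [-3.12  0.    0.19] q [0.39 0.48 1.38 0.02 1.28 0.19] 0.0
60 TCP [508. 307. 206.] rpy [-2.6   0.    0.19] q [ 0.13  0.46  1.53  0.58  1.25 -0.28] 0.0
75 TCP [507. 311. 209.] rpy [-2.34  0.    0.19] q [ 0.02  0.52  1.59  0.82  1.32 -0.51] 0.0
90 TCP [508. 309. 213.] rpy [-2.08  0.    0.19] q [-0.07  0.61  1.64  1.02  1.45 -0.71] 0.0
96 TCP [510. 295. 215.] rpy [-1.97  0.    0.19] q [-0.12  0.65  1.64  1.07  1.53 -0.78] 0.0
102 TCP [513. 282. 216.] rpy [-1.87  0.    0.19] q [-0.16  0.71  1.64  1.11  1.6  -0.84] 0.0
108 TCP [515. 269. 218.] rpy [-1.76  0.    0.19] q [-0.2   0.76  1.64  1.15  1.68 -0.89] 0.0
114 TCP [518. 254. 220.] rpy [-1.66  0.    0.19] q [-0.23  0.82  1.63  1.19  1.77 -0.93] 0.0
120 TCP [521. 241. 222.] rpy [-1.55  0.    0.19] q [-0.25  0.88  1.62  1.22  1.85 -0.97] 0.0
126 TCP [523. 227. 224.] rpy [-1.45  0.    0.19] q [-0.27  0.93  1.6   1.25  1.93 -1.  ] 0.0
```

```bash
python3 -m jog '{"xyz":[[0,0,0.8],[0,0.2,1],[0,0.4,1],[0,0.7,1],[0.03,1,1],[0.03,1,1],[0.03,1,0.8],[0.03,1,0.4],[0.03,1,0],[0.03,1,0]],"angular":[[0,0,0],[0,0,0],[0,0,0],[0,0,0],[0,0,0],[0,0,0],[0,0,0],[0,0,0],[0,0,0],[0,0,0]]}'; python3 -m jog '{"xyz":[[0.03,1,0],[0.03,1,0],[0.03,1,0],[0.03,1,0],[0.03,1,0],[0.03,1,0],[0.03,1,0],[0.03,1,0],[0.03,1,0],[0,0.5,0]],"angular":[[0,0,0],[0,0,0],[0,0,0],[0,0,0],[0,0,0],[0,0,0],[0,0,0],[0,0,0],[0,0,0],[0,0,0]]}'; python3 -c "
from h import *;st();snap('side','s3')"
```

```text
time: 30.85
tool_pos: [498.8, -47.8, 216.5]
tcp_rot: [2.653, -0.017, 0.186]
contact_force: [0.6, 0.9, -3.4]
grip_width: 10.1
time: 31.85
tool_pos: [500.9, 154.1, 211.8]
tcp_rot: [2.664, -0.012, 0.188]
contact_force: [0.1, 0.9, -3.5]
grip_width: 10.0
t31.9 q [ 0.426  0.443  1.514 -0.482  1.325  0.394] p [500.9 154.1 211.8] r [ 2.664 -0.012  0.188] F [ 0.1  0.9 -3.5] g10.0
```

View pics/s3.png

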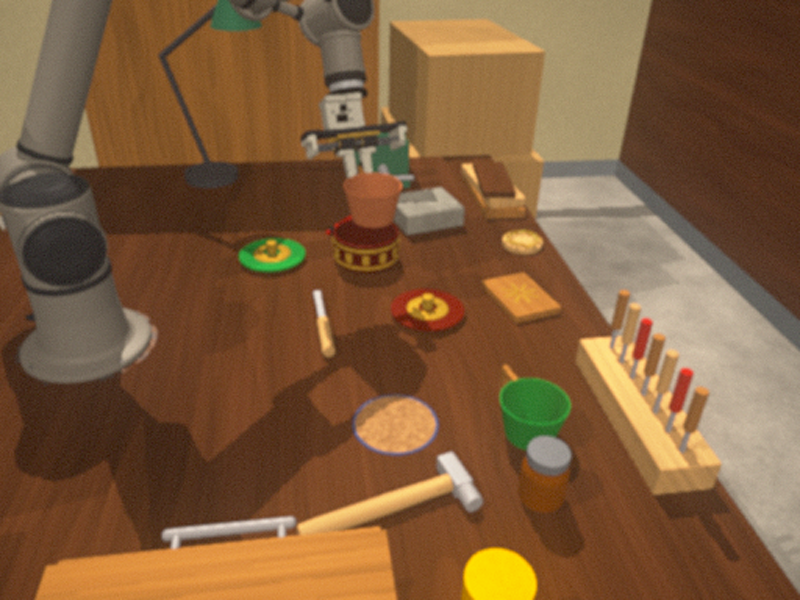

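```bash
python3 -c "
from h import *;snap('top','t2')
im=cv2.imread('pics/t2_raw.png'); hsv=cv2.cvtColor(im,cv2.COLOR_BGR2HSV)
def fit(n,f,z,lo=95):
    im=cv2.imread(f); h=cv2.cvtColor(im,cv2.COLOR_BGR2HSV); m=cv2.inRange(h,(100,60,60),(130,255,255))
    k,lab,stt,c=cv2.connectedComponentsWithStats(m); 
    for i in np.argsort(-stt[1:,4])[:3]+1:
        ys,xs=np.where(lab==i); W=np.array([ray(n,x,y,z) for x,y in zip(xs,ys)])[:,:2]
        A=np.c_[2*W,np.ones(len(W))]; s=np.linalg.lstsq(A,(W**2).sum(1),rcond=None)[0]
        print(n,stt[i],np.round(s[:2],1),'r',np.sqrt(s[2]+s[0]**2+s[1]**2))
fit('top','pics/t2_raw.png',1.5);fit('side','pics/s3_raw.png',1.5)
"
```

```text
(no output)
```

View pics/t2.png

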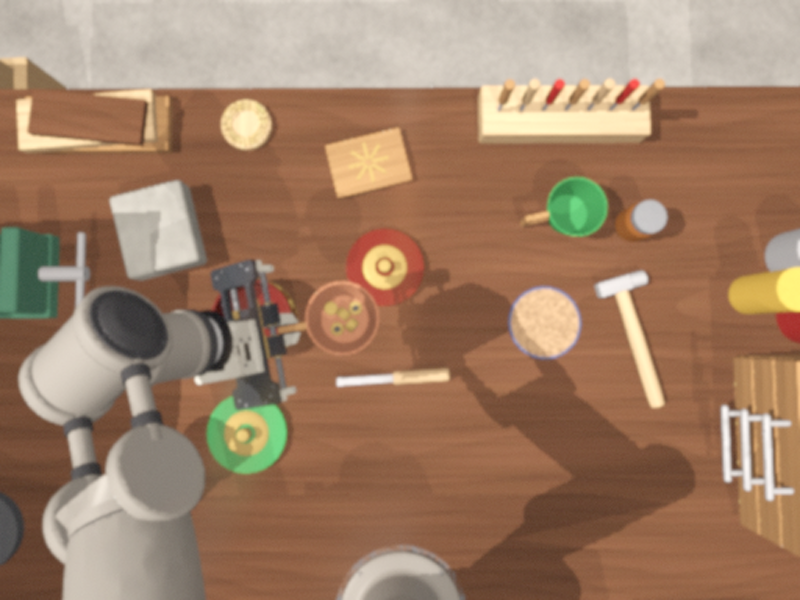

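```bash
python3 -m jog '{"xyz":[[0.05,0.75,0],[0.05,0.75,0],[0.05,0.75,0],[0.05,0.75,0],[0.05,0.75,0],[0.05,0.75,0],[0.05,0.75,0],[0.05,0.75,0],[0.05,0.75,0],[0,0.5,0]],"angular":[[0.5,0.1,0],[0.9,0.18,0],[0.98,0.19,0],[0.98,0.19,0],[0.98,0.19,0],[0.98,0.19,0],[0.98,0.19,0],[0.98,0.19,0],[0.98,0.19,0],[0.5,0.1,0]]}'; python3 -c "
from h import *;st();snap('side','s4')"
```

```text
time: 32.95
tool_pos: [509.6, 292.3, 211.8]
tcp_rot: [-2.661, -0.004, 0.178]
contact_force: [0.3, 0.5, -3.8]
grip_width: 9.7
t33.0 q [ 0.131  0.44   1.52   0.509  1.245 -0.23 ] p [509.6 292.3 211.8] r [-2.661 -0.004  0.178] F [ 0.3  0.5 -3.8] g9.7
```

View pics/s4.png

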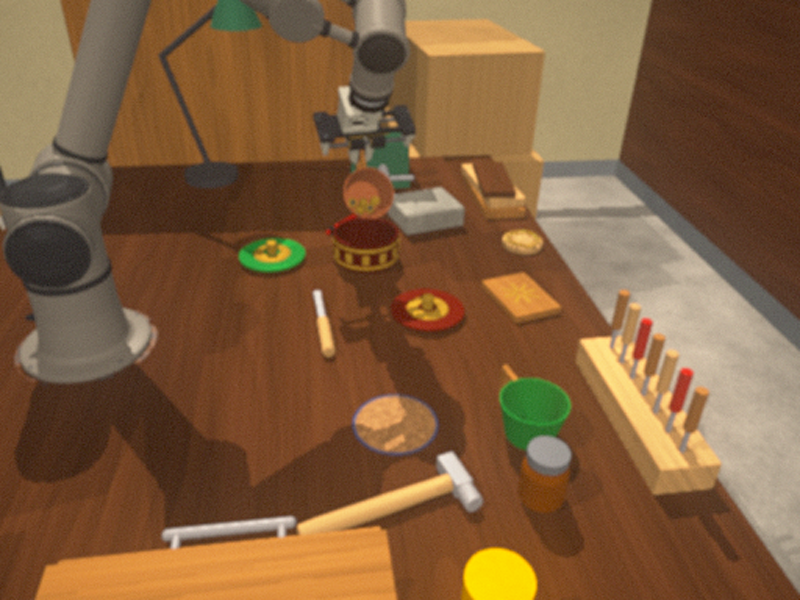

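```bash
cat >> kin.py <<'E'
def cupframe(pos,rpy,roll0=2.637,gz=42.5):
    """cup origin & R (cols x,y,z) from tool pose assuming no slip"""
    Rt=Ro.from_euler('xyz',rpy).as_matrix()
    R0=Ro.from_euler('xyz',[roll0,0,0]).as_matrix() # yaw 0 : handle +y => cup x = +Y
    Rc0=np.column_stack([[0,1,0],[-1,0,0],[0,0,1]])
    Rc=Rt@R0.T@Rc0
    G=np.array(pos)-19*Rt[:,2]
    return G-Rc@np.array([85,0,gz]),Rc
E
python3 - <<'E'
from h import *; from kin import *
o=bot.get_obs(); O,R=cupframe(o['tool_pos'],o['tcp_rot']); print(np.round(O),np.round(R,2))
im=cv2.imread('pics/s4_raw.png')
for rad,zz,c in ((52,66,(255,0,0)),(38,0,(0,255,0))):
    pts=[proj('side',O+R@np.array([rad*np.cos(a),rad*np.sin(a),zz])) for a in np.linspace(0,6.28,40)]
    im=im if zz==66 else im
    pts4=np.array([(p-[190,90])*6 for p in pts],int)
    if zz==66: big=cv2.resize(im[90:190,190:310],None,fx=6,fy=6,interpolation=cv2.INTER_CUBIC)
    cv2.polylines(big,[pts4],True,c,1)
cv2.imwrite('pics/s4c.png',big)
print('lip',O+R@[-52,0,66])
E
```

```text
[513. 273. 134.] [[-0.1  -0.98  0.15]
 [ 0.54 -0.18 -0.82]
 [ 0.83 -0.    0.55]]
lip [527.95024684 190.42465299 126.59955102]
```

View pics/s4c.png

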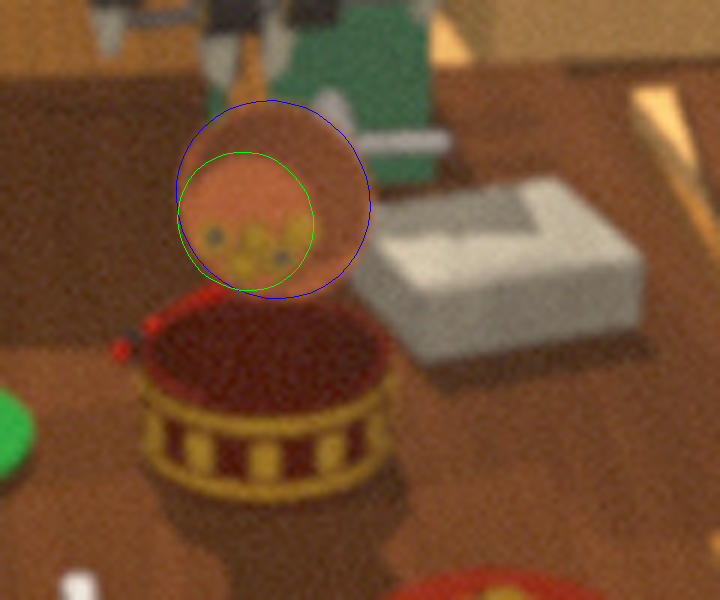

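```bash
python3 -c "
from h import *
L=ray('side',190+140/6,90+352/6,66);Rr=ray('side',190+390/6,90+352/6,66);print(L,Rr,(L+Rr)/2,ray('side',190+265/6,90+295/6,66),ray('side',190+265/6,90+418/6,66))"
python3 -m jog '{"xyz":[[-0.02,0.35,-0.05],[-0.02,0.35,-0.05],[-0.02,0.35,0],[0,0.1,0.1],[0,0,0.1]],"angular":[[0.98,0.19,0],[0.98,0.19,0],[0.98,0.19,0],[0.98,0.19,0],[0.98,0.19,0]]}'; python3 -c "
from h import *;from kin import *
o=st();O,R=cupframe(o['tool_pos'],o['tcp_rot']); print('lip',O+R@[-52,0,66],'phi',np.degrees(np.arctan2(R[2,0],R[2,2])))"
```

```text
[452.0337943 254.8120445  66.       ] [589.42412383 240.91714547  66.        ] [520.72895906 247.86459499  66.        ] [527.9007542  318.92143877  66.        ] [512.76167048 172.46933208  66.        ]
time: 33.5
tool_pos: [507.9, 311.5, 214.0]
tcp_rot: [-2.135, -0.003, 0.178]
contact_force: [-0.4, 0.1, -3.8]
grip_width: 9.9
t33.5 q [-0.054  0.574  1.636  0.987  1.406 -0.66 ] p [507.9 311.5 214. ] r [-2.135 -0.003  0.178] F [-0.4  0.1 -3.8] g9.9
lip [516.74077124 264.65951446  88.79286871] phi 86.61107103549594
```

```bash
python3 -m jog '{"xyz":[[0.12,-0.65,0],[0.12,-0.7,0],[0.12,-0.7,0],[0.12,-0.7,0.05],[0,0,0.05],[0,0,0]],"angular":[[0.98,0.19,0],[0.98,0.19,0],[0.98,0.19,0],[0.98,0.19,0],[0,0,0],[0,0,0]]}'; python3 -c "
from h import *;from kin import *
o=st();O,R=cupframe(o['tool_pos'],o['tcp_rot']); print('lip',O+R@[-52,0,66],'phi',np.degrees(np.arctan2(R[2,0],R[2,2])));snap('side','s5',(170,60,330,180))"
```

```text
time: 34.1
tool_pos: [516.8, 248.4, 211.9]
tcp_rot: [-1.717, 0.004, 0.178]
contact_force: [0.4, 0.1, -1.8]
grip_width: 10.0
t34.1 q [-0.24   0.794  1.645  1.154  1.72  -0.926] p [516.8 248.4 211.9] r [-1.717  0.004  0.178] F [ 0.4  0.1 -1.8] g10.0
lip [514.95065591 255.41192252  78.12089614] phi 110.53967023938264
```

View pics/s5.png

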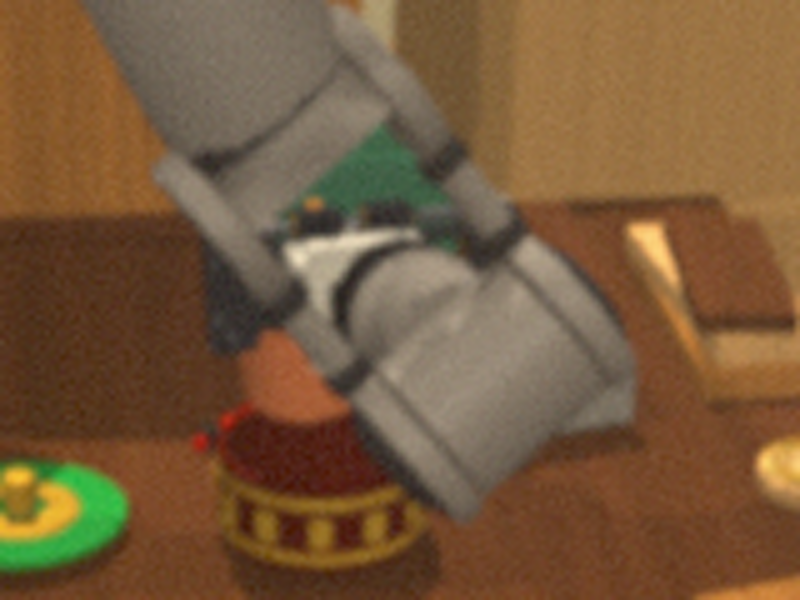

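```bash
python3 -m jog '{"xyz":[[0.1,-0.6,0.1],[0.1,-0.6,0.2],[0,0,0],[0,0,0]],"angular":[[0.98,0.19,0],[0.98,0.19,0],[0,0,0],[0,0,0]]}'; python3 -c "
from h import *;from kin import *
o=st();O,R=cupframe(o['tool_pos'],o['tcp_rot']); print('lip',O+R@[-52,0,66],'phi',np.degrees(np.arctan2(R[2,0],R[2,2])));snap('top','t3');snap('wrist','w18')"
```

```text
time: 34.55
tool_pos: [519.7, 227.3, 221.8]
tcp_rot: [-1.517, -0.003, 0.186]
contact_force: [0.7, 0.8, -1.8]
grip_width: 9.9
t34.5 q [-0.277  0.895  1.621  1.217  1.88  -0.991] p [519.7 227.3 221.8] r [-1.517 -0.003  0.186] F [ 0.7  0.8 -1.8] g9.9
lip [513.83030506 260.4256545   92.15365862] phi 121.97235216350538
```

View pics/t3.png

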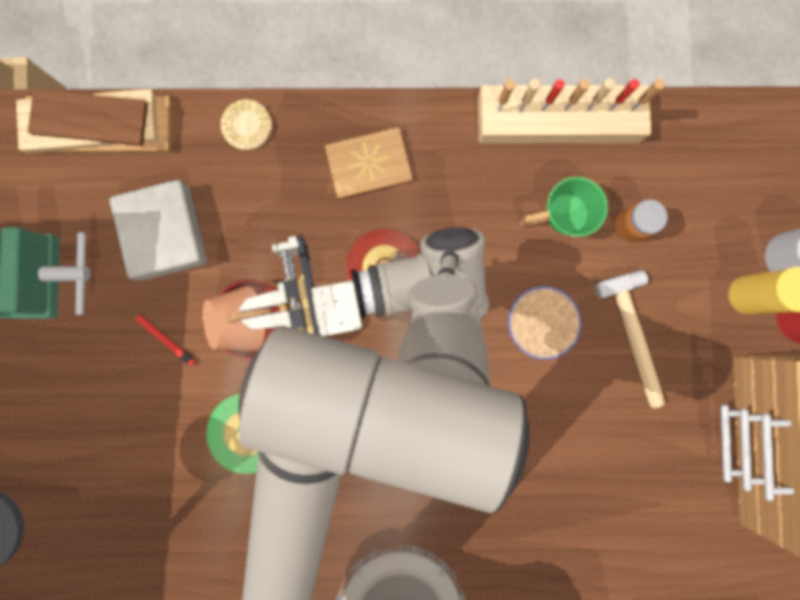

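View pics/w18.png

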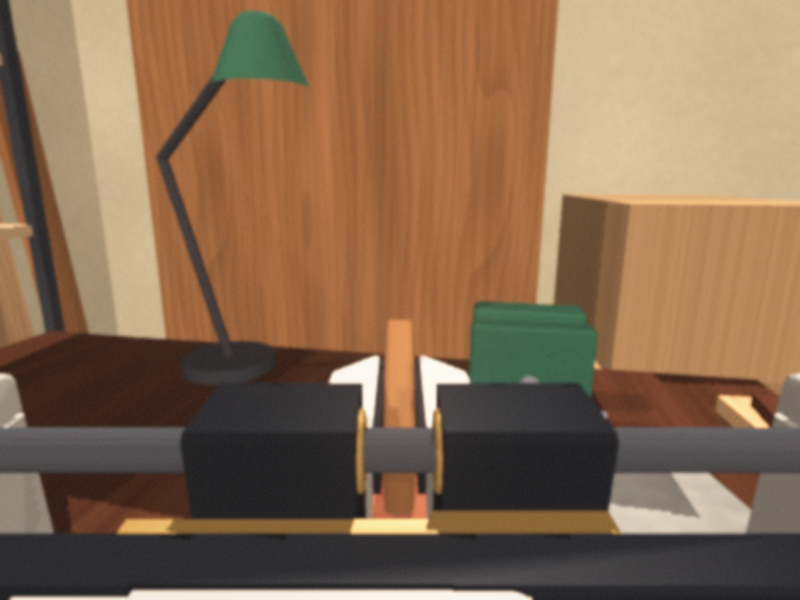

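```bash
python3 -m jog '{"xyz":[[0,-0.3,0.5],[0,-0.5,0.4],[0,-0.6,0.3],[0,-0.8,0],[0,-0.8,0],[0,-0.8,0],[0,-0.8,0],[0,-0.8,0],[0,-0.8,0],[0,-0.8,0]],"angular":[[-0.7,-0.14,0],[-0.98,-0.19,0],[-0.98,-0.19,0],[-0.98,-0.19,0],[-0.98,-0.19,0],[-0.98,-0.19,0],[-0.98,-0.19,0],[-0.98,-0.19,0],[-0.98,-0.19,0],[-0.98,-0.19,0]]}'; python3 -m jog '{"xyz":[[0,-0.8,0],[0,-0.8,0],[0,-0.8,0],[0,-0.8,0],[0,-0.8,0],[0,-0.8,0],[0,-0.8,0],[0,-0.8,0],[0,-0.8,0],[0,-0.8,0]],"angular":[[-0.98,-0.19,0],[-0.98,-0.19,0],[-0.98,-0.19,0],[-0.98,-0.19,0],[-0.98,-0.19,0],[-0.98,-0.19,0],[-0.98,-0.19,0],[-0.98,-0.19,0],[-0.5,-0.1,0],[0,0,0]]}';python3 -c "
from h import *;from kin import *
o=st();O,R=cupframe(o['tool_pos'],o['tcp_rot']); print('O',O,'z',R[:,2])"
```

```text
time: 35.65
tool_pos: [516.6, 86.8, 254.5]
tcp_rot: [-2.597, -0.019, 0.196]
contact_force: [0.4, 0.3, -1.9]
grip_width: 9.9
time: 36.65
tool_pos: [513.1, -70.4, 271.5]
tcp_rot: [2.748, -0.037, 0.231]
contact_force: [0.2, 0.8, -3.0]
grip_width: 9.9
t36.6 q [-0.065  0.237  1.615 -0.399  1.166 -0.153] p [513.1 -70.4 271.5] r [ 2.748 -0.037  0.231] F [ 0.2  0.8 -3. ] g9.9
O [ 530.94355789 -140.6094741   237.38588445] z [-0.00997359 -0.11637197  0.99315562]
```

```bash
python3 -c "
from h import *
snap('top','t4',(100,140,240,245));snap('side','s6');st()"
```

```text
t36.8 q [-0.069  0.238  1.612 -0.397  1.166 -0.154] p [513.5 -72.4 271.8] r [ 2.749 -0.037  0.227] F [-0.   0.7 -1.9] g10.0
```

View pics/t4.png

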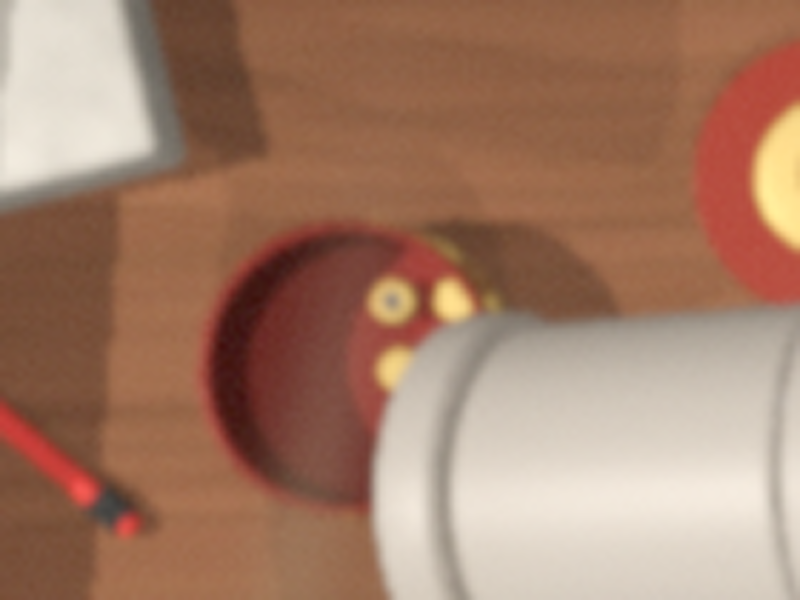

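View pics/s6.png

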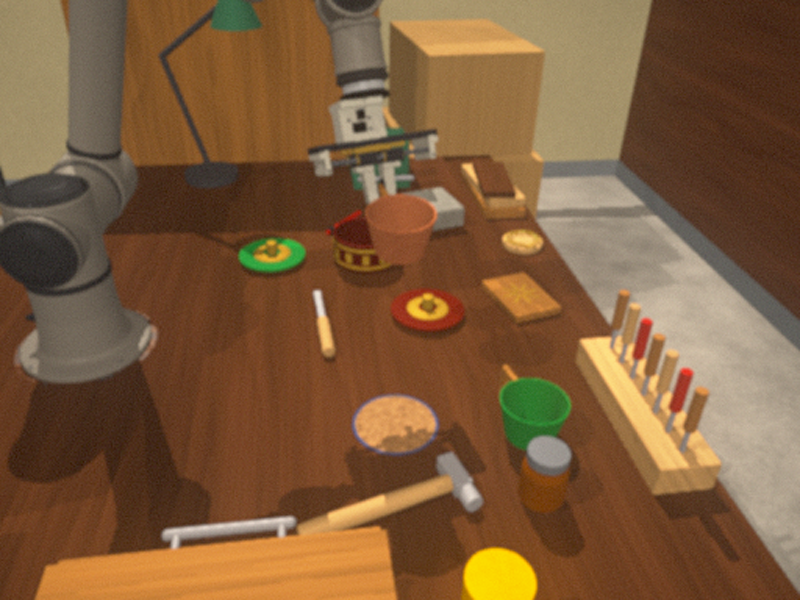

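```bash
python3 -c "
from h import *
def fit(n,f,box,z=1.5):
    im=cv2.imread(f).astype(int); u0,v0,u1,v1=box; s=im[v0:v1,u0:u1]; m=(s[:,:,0]-s[:,:,2])>10
    ys,xs=np.where(m); print(m.sum())
    W=np.array([ray(n,x+u0,y+v0,z) for x,y in zip(xs,ys)])[:,:2]
    A=np.c_[2*W,np.ones(len(W))]; q=np.linalg.lstsq(A,(W**2).sum(1),rcond=None)[0]
    c=q[:2]; r=np.sqrt(q[2]+c@c); rr=np.linalg.norm(W-c,axis=1); print(n,np.round(c,1),'r',round(r,1),rr.std())
fit('top','pics/t2_raw.png',(320,175,378,240));fit('side','pics/s6_raw.png',(220,248,286,294));fit('side','pics/s3_raw.png',(220,248,286,294))
# also lid estimates per camera offset calibration: lid true ~ (614.5,25) when released
"
```

```text
0Traceback (most recent call last):
  File "<string>", line 9, in <module>
    fit('top','pics/t2_raw.png',(320,175,378,240));fit('side','pics/s6_raw.png',(220,248,286,294));fit('side','pics/s3_raw.png',(220,248,286,294))
    ~~~^^^^^^^^^^^^^^^^^^^^^^^^^^^^^^^^^^^^^^^^^^^
  File "<string>", line 6, in fit
    W=np.array([ray(n,x+u0,y+v0,z) for x,y in zip(xs,ys)])[:,:2]
      ~~~~~~~~~~~~~~~~~~~~~~~~~~~~~~~~~~~~~~~~~~~~~~~~~~~~^^^^^^
IndexError: too many indices for array: array is 1-dimensional, but 2 were indexed
```

```bash
python3 -c "
from h import *
def fit(n,f,box,z=1.5):
    im=cv2.GaussianBlur(cv2.imread(f),(3,3),0).astype(int); u0,v0,u1,v1=box; s=im[v0:v1,u0:u1]
    m=(s[:,:,0]-s[:,:,2])>-18
    k,lab,stt,_=cv2.connectedComponentsWithStats(m.astype(np.uint8),connectivity=8); i=1+np.argmax(stt[1:,4]); m=lab==i
    ys,xs=np.where(m); print(m.sum(),stt[i])
    W=np.array([ray(n,x+u0,y+v0,z) for x,y in zip(xs,ys)])[:,:2]
    A=np.c_[2*W,np.ones(len(W))]; q=np.linalg.lstsq(A,(W**2).sum(1),rcond=None)[0]
    c=q[:2]; r=np.sqrt(q[2]+c@c); rr=np.linalg.norm(W-c,axis=1); print(n,np.round(c,1),'r',round(r,1),rr.std())
for a in (('top','pics/t2_raw.png',(320,175,378,240)),('side','pics/s6_raw.png',(220,248,286,294)),('side','pics/s3_raw.png',(220,248,286,294))): 
    fit(*a)
print('lid top',ray('top',385/1.5625,267/1.5625,14+27),'side',ray('side',428/1.5625,303/1.5625,41))
"
```

```text
51 [ 5  8 22 32 51]
top [ 512.9 -267.6] r 63.6 1.0810897705293359
25 [50 19 11 20 25]
side [ 514.1 -265.4] r 62.8 0.9050938350631053
27 [ 6 23 13 17 27]
side [ 502.3 -270. ] r 54.7 0.8788051530043939
lid top [609.28694683  20.42702472  41.        ] side [610.67461593   0.71001037  41.        ]
```

```bash
cat >> h.py <<'E'
def wcam(pos,rpy):
    """wrist camera params for a given tool pose, using present camera-to-tool transform"""
    from scipy.spatial.transform import Rotation as Ro
    o=bot.get_obs(); cp=camera_params('wrist'); Rc=cv2.Rodrigues(cp['rvec'])[0]; C=-Rc.T@cp['tvec']
    Rt=Ro.from_euler('xyz',o['tcp_rot']).as_matrix(); Cl=Rt.T@(C-o['tool_pos']); Rl=Rc@Rt
    R2=Ro.from_euler('xyz',rpy).as_matrix(); C2=np.array(pos)+R2@Cl; Rn=Rl@R2.T
    return dict(fx=cp['fx'],fy=cp['fy'],cx=cp['cx'],cy=cp['cy'],rvec=cv2.Rodrigues(Rn)[0],tvec=-Rn@C2)
E
python3 - <<'E'
from h import *
from scipy.optimize import least_squares
def cfit(pts,cp,r0):
    W=np.array([ray('wrist',u,v,1.5,cp)[:2] for u,v in pts])
    f=lambda c:np.linalg.norm(W-c[:2],axis=1)-r0
    s=least_squares(f,[512,-270]); print(np.round(s.x,1),np.round(s.fun,1))
c15=[(60,285),(110,212),(200,155),(300,137),(430,148),(500,185),(580,245),(640,320),(668,400),(670,465)]
cfit([(165+a/6,195+b/6) for a,b in c15],wcam([514.5,-138.7,171.4],[3.114,-.002,.288]),65)
c11=[(308,225),(330,185),(367,163),(405,157),(440,163),(480,190),(503,220),(512,262),(505,303)]
cfit([(a/1.5625,b/1.5625) for a,b in c11],wcam([519.7,-270.9,132.2],[3.129,.001,1.367]),65)
c3=[(250,215),(290,172),(345,160),(400,177),(440,215),(456,272),(440,320)]
cfit([(a/1.5625,b/1.5625) for a,b in c3],wcam([526,-238.3,134],[3.129,-.009,1.348]),65)
print('side now'); 
E
```

```text
[ 511.5 -267.2] [-2.   0.3  1.3  0.6  0.9 -1.  -1.3 -0.4  0.2  0.5]
[ 513. -266.] [-2.3  0.8  0.7  0.4  0.3 -1.1 -0.3 -0.5  0.1]
[ 513.1 -266.1] [ 0.1  0.9 -0.  -0.9 -0.1  0.9  0.1]
side now
```

```bash
python3 - <<'E'
from kin import *
O,R=cupframe([500.8,-201.5,27.4],[2.637,-.022,.193]); print(O,R[:,2],np.degrees(np.arctan2(R[1,0],R[0,0])))
E
```

```text
[ 515.89999896 -275.79765865    1.53831789] [-0.02158979 -0.00421935  0.99975801] 101.05808544602489
```

```bash
python3 -m jog '{"xyz":[[-0.08,-0.7,-0.5],[-0.08,-0.7,-1],[-0.08,-0.7,-1],[-0.08,-0.7,-1],[-0.08,-0.7,-1],[-0.08,-0.7,-1],[-0.08,-0.7,-1],[-0.08,-0.7,-1],[-0.08,-0.2,-1],[0,0,-0.4]],"angular":[[-0.5,0,-0.15],[-0.5,0,-0.15],[0,0,0],[0,0,0],[0,0,0],[0,0,0],[0,0,0],[0,0,0],[0,0,0],[0,0,0]]}'; python3 -c "
from h import *;from kin import *
o=st();O,R=cupframe(o['tool_pos'],o['tcp_rot']); print('O',O,'z',R[:,2])"
```

```text
time: 37.75
tool_pos: [500.3, -194.5, 94.7]
tcp_rot: [2.654, -0.038, 0.18]
contact_force: [-0.2, -0.1, -1.6]
grip_width: 10.0
t37.8 q [-0.272  0.459  1.898 -0.726  0.66   0.114] p [ 500.3 -194.5   94.7] r [ 2.654 -0.038  0.18 ] F [-0.2 -0.1 -1.6] g10.0
O [ 514.80550469 -268.49569921   67.55858622] z [-0.03403377 -0.02347357  0.99914498]
```

```bash
python3 -m jog '{"xyz":[[-0.06,0.05,-0.8],[-0.05,0.05,-0.9],[0,0,-0.7],[0,0,-0.3],[0,0,0]],"angular":[[-0.19,0.12,0.1],[0,0,0],[0,0,0],[0,0,0],[0,0,0]]}'; python3 -c "
from h import *;from kin import *
o=st();O,R=cupframe(o['tool_pos'],o['tcp_rot']); print('O',O,'z',R[:,2])"
```

```text
time: 38.25
tool_pos: [500.7, -193.8, 41.5]
tcp_rot: [2.635, -0.028, 0.185]
contact_force: [-0.1, -0.3, -0.8]
grip_width: 10.0
t38.2 q [-0.258  0.562  1.936 -0.898  0.578  0.317] p [ 500.7 -193.8   41.5] r [ 2.635 -0.028  0.185] F [-0.1 -0.3 -0.8] g10.0
O [ 515.44134657 -268.18529374   15.80126883] z [-0.02828156 -0.00377374  0.99959287]
```

```bash
python3 -m jog '{"xyz":[[-0.13,0.08,-0.3],[0,0,-0.2],[0,0,-0.05]],"angular":[[0,0.05,0],[0,0,0],[0,0,0]]}'; python3 -c "
from h import *;from kin import *
o=st();O,R=cupframe(o['tool_pos'],o['tcp_rot']); print('O',O,'z',R[:,2])"
```

```text
time: 38.55
tool_pos: [499.6, -192.4, 32.1]
tcp_rot: [2.635, -0.027, 0.185]
contact_force: [0.2, -0.3, -1.3]
grip_width: 9.7
t38.5 q [-0.255  0.58   1.944 -0.929  0.565  0.356] p [ 499.6 -192.4   32.1] r [ 2.635 -0.027  0.185] F [ 0.2 -0.3 -1.3] g9.7
O [ 514.23670196 -266.85236588    6.43573196] z [-0.02694982 -0.00270097  0.99963314]
```

```bash
python3 -m jog '{"xyz":[[-0.1,0.02,-0.15],[0,0,-0.07],[0,0,-0.03]],"angular":[[0,0,0],[0,0,0],[0,0,0]]}'; python3 -c "
from h import *;from kin import *
o=st();O,R=cupframe(o['tool_pos'],o['tcp_rot']); print('O',O,'z',R[:,2])"
```

```text
time: 38.85
tool_pos: [498.0, -192.1, 27.8]
tcp_rot: [2.633, -0.028, 0.185]
contact_force: [0.7, 3.0, 3.0]
grip_width: 9.4
t38.9 q [-0.255  0.586  1.952 -0.951  0.556  0.381] p [ 498.  -192.1   27.8] r [ 2.633 -0.028  0.185] F [0.7 3.  3. ] g9.4
O [ 512.67183208 -266.60034579    2.20814601] z [-0.0285164  -0.00171726  0.99959185]
```

```bash
python3 -m jog '{"xyz":[[0,0,0],[0,0,0],[0,0,0],[0,0,0]],"angular":[[0,0,0],[0,0,0],[0,0,0],[0,0,0]]}' 0.3; python3 -m jog '{"xyz":[[-0.04,0.2,0.4],[-0.06,0.4,0.8],[-0.06,0.4,0.8],[-0.06,0.4,0.8],[-0.06,0.4,0.8],[0,0.4,0.8],[0,0.4,0.8]],"angular":[[0,0,0],[0,0,0],[0,0,0],[0,0,0],[0,0,0],[0,0,0],[0,0,0]]}'; python3 -c "
from h import *;st();snap('wrist','w19');snap('side','s7')"
```

```text
time: 39.25
tool_pos: [498.8, -192.5, 28.6]
tcp_rot: [2.632, -0.03, 0.186]
contact_force: [0.1, 0.7, -0.9]
grip_width: 31.5
time: 39.95
tool_pos: [490.6, -137.2, 136.9]
tcp_rot: [2.636, -0.026, 0.185]
contact_force: [0.5, -0.4, 0.1]
grip_width: 32.1
t40.0 q [-0.141  0.377  1.886 -0.678  0.803  0.144] p [ 490.6 -137.2  136.9] r [ 2.636 -0.026  0.185] F [ 0.5 -0.4  0.1] g32.1
```

View pics/w19.png

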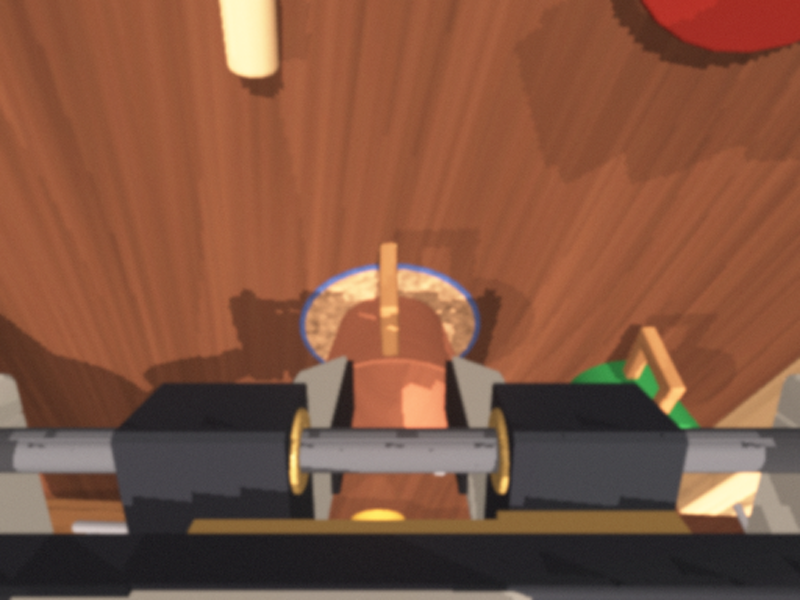

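View pics/s7.png

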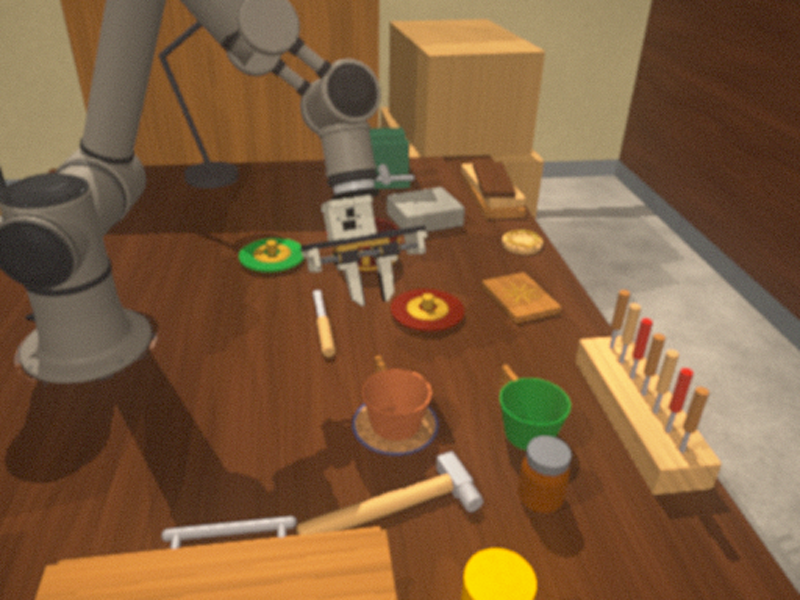

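```bash
python3 -m jog '{"xyz":[[0.6,0.8,0],[0.6,0.8,0],[0.6,0.8,0],[0.6,0.8,0],[0.6,0.8,0],[0.6,0.8,0],[0.6,0.8,0],[0.6,0.8,0],[0.6,0.8,0],[0.6,0.6,0]],"angular":[[0.8,0.15,0],[0.9,0.17,0],[0.9,0.17,0],[0.9,0.17,0],[0.9,0.17,0],[0.3,0.06,0],[0,0,0],[0,0,0],[0,0,0],[0,0,0]]}' 0; python3 -c "
from h import *;st();snap('wrist','w20');snap('top','t5')"
```

```text
time: 41.05
tool_pos: [611.9, 21.2, 131.5]
tcp_rot: [-3.124, -0.019, 0.167]
contact_force: [0.7, 0.3, 0.7]
grip_width: 45.7
t41.0 q [-0.102  0.575  1.419  0.025  1.134 -0.28 ] p [611.9  21.2 131.5] r [-3.124 -0.019  0.167] F [0.7 0.3 0.7] g45.7
```

View pics/w20.png

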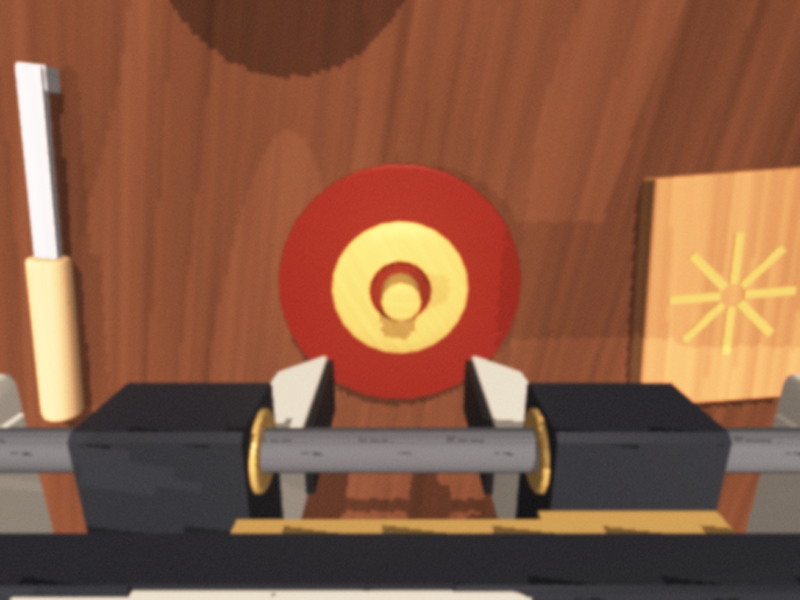

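View pics/t5.png

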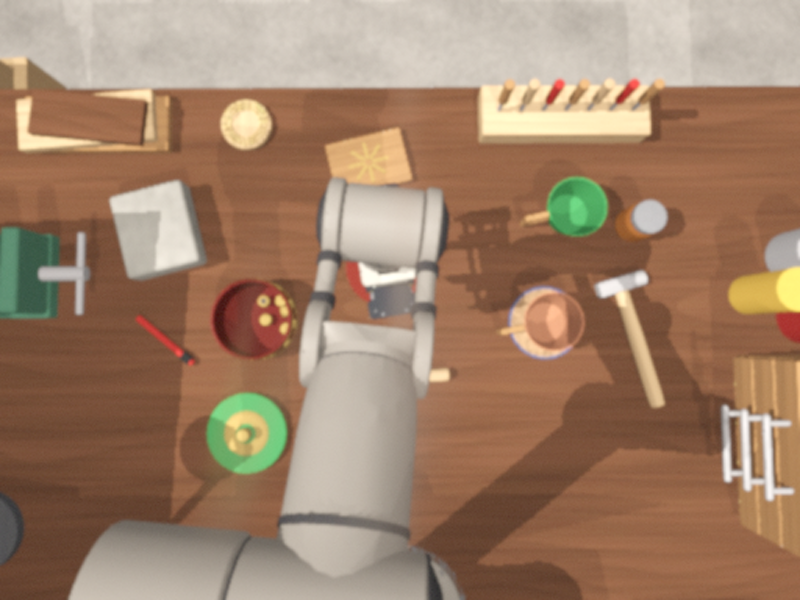

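```bash
python3 - <<'E'
import cv2,numpy as np
im=cv2.imread('pics/t5_raw.png')
a=cv2.resize(im[170:240,125:200],None,fx=8,fy=8,interpolation=cv2.INTER_CUBIC)[:560,:]
b=cv2.resize(im[175:235,310:385],None,fx=8,fy=8,interpolation=cv2.INTER_CUBIC)
cv2.imwrite('pics/t5a.png',a);cv2.imwrite('pics/t5b.png',b)
E
```

```text
(no output)
```

View pics/t5a.png

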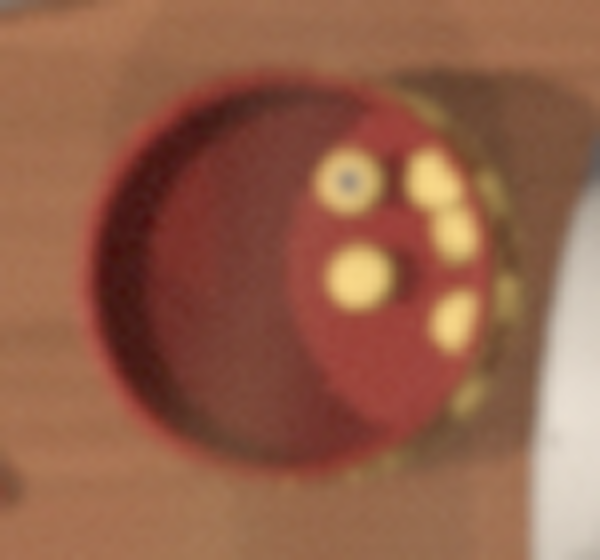

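View pics/t5b.png

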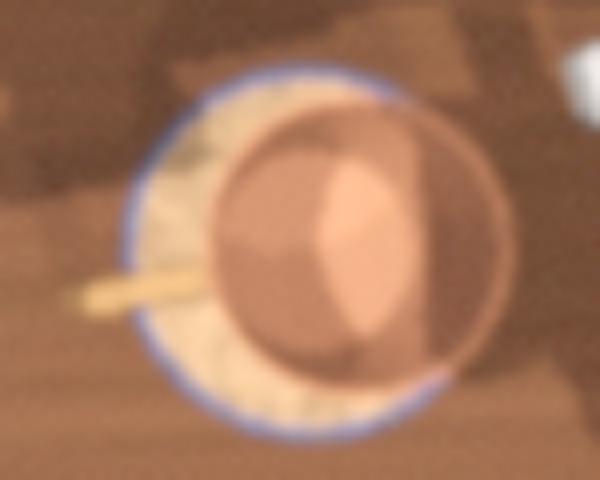

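```bash
python3 - <<'E'
from h import *
print('cup',ray('top',355.75,205.7,67.5),'mat',ray('top',349.0,206.25,1.5), 'inner floor', ray('top',310+ (215+425)/16, 175+ (150+385)/16,5.5))
print('box',ray('top',125+(82+497)/16,170+(70+475)/16,66))
s=1.5625
R=lambda u,v,z:np.round(ray('wrist',u/s,v/s,z),1)
print('knob',R(401,299,41),'disc',(R(279,280,14)+R(521,280,14))/2,'proj',proj('wrist',[611.9,21.2,41])*s)
E
```

```text
cup [ 511.37696049 -272.81480507   67.5       ] mat [ 511.3973333  -270.97387429    1.5       ] inner floor [ 505.08959976 -272.71190442    5.5       ]
box [517.99902546 247.99273064  66.        ]
knob [614.7  27.2  41. ] disc [614.5   30.85  14.  ] proj [393.92134727 308.88329067]
```

```bash
python3 -m jog '{"xyz":[[0.1,0.15,-0.6],[0.02,0.04,-1],[0,0,-1],[0,0,-1],[0,0,-0.7],[0,0,-0.2],[0,0,0]],"angular":[[-0.2,0.15,0],[0,0,0],[0,0,0],[0,0,0],[0,0,0],[0,0,0],[0,0,0]]}' 0; python3 -c "
from h import *;st();snap('wrist','w21')"
```

```text
time: 41.85
tool_pos: [609.3, 22.1, 31.4]
tcp_rot: [3.137, 0.013, 0.167]
contact_force: [0.3, -0.4, -0.2]
grip_width: 46.0
t41.9 q [-0.085  0.704  1.49  -0.01   0.959 -0.246] p [609.3  22.1  31.4] r [3.137 0.013 0.167] F [ 0.3 -0.4 -0.2] g46.0
```

View pics/w21.png

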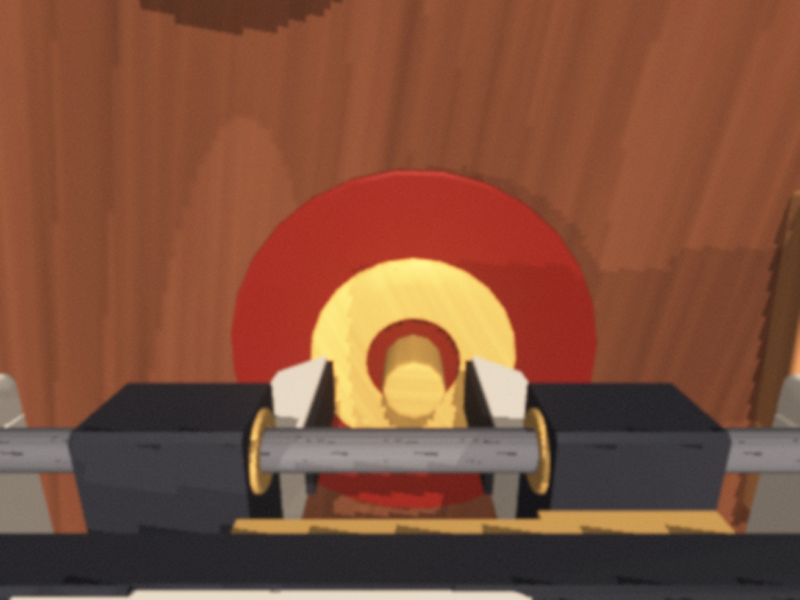

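```bash
python3 -m jog '{"xyz":[[0.23,0.13,-0.2],[0,0,-0.1]],"angular":[[0,0,0],[0,0,0]]}' 0; python3 -c "
from h import *;st()"; python3 -m jog '{"xyz":[[0,0,0],[0,0,0],[0,0,0],[0,0,0],[0,0,0]],"angular":[[0,0,0],[0,0,0],[0,0,0],[0,0,0],[0,0,0]]}' 1; python3 -c "
from h import *;st()"
```

```text
time: 42.1
tool_pos: [615.3, 24.6, 26.9]
tcp_rot: [3.135, 0.01, 0.166]
contact_force: [0.2, -0.6, -0.4]
grip_width: 45.9
t42.1 q [-0.08   0.718  1.476 -0.01   0.956 -0.24 ] p [615.3  24.6  26.9] r [3.135 0.01  0.166] F [ 0.2 -0.6 -0.4] g45.9
time: 42.6
tool_pos: [615.9, 24.6, 27.9]
tcp_rot: [3.135, 0.008, 0.166]
contact_force: [1.1, 0.4, -1.2]
grip_width: 20.9
t42.6 q [-0.08   0.716  1.475 -0.011  0.956 -0.24 ] p [615.9  24.6  27.9] r [3.135 0.008 0.166] F [ 1.1  0.4 -1.2] g20.9
```

```bash
python3 -m jog '{"xyz":[[0,0,0.6],[0,0,1],[0,0,1],[0,0.3,1],[-0.2,0.6,1],[-0.4,1,1],[-0.4,1,0.6],[-0.4,1,0],[-0.4,1,0],[-0.4,1,0]],"angular":[[0,0,0],[0,0,0],[0,0,0],[0,0,0],[0,0,0],[0,0,0],[0,0,0],[0,0,0],[0,0,0],[0,0,0]]}'; python3 -m jog '{"xyz":[[-0.4,1,0],[-0.4,1,0],[-0.4,1,0],[-0.4,1,0],[-0.3,0.6,0],[0,0,0]],"angular":[[0,0,0],[0,0,0],[0,0,0],[0,0,0],[0,0,0],[0,0,0]]}'; python3 -c "
from h import *;st()"
```

```text
time: 43.6
tool_pos: [569.8, 143.6, 163.4]
tcp_rot: [3.135, 0.006, 0.161]
contact_force: [-0.4, -0.4, -2.8]
grip_width: 21.0
time: 44.2
tool_pos: [528.3, 241.4, 168.3]
tcp_rot: [3.136, 0.003, 0.164]
contact_force: [0.4, -0.7, -2.6]
grip_width: 20.8
t44.2 q [ 0.3    0.496  1.448 -0.006  1.201  0.138] p [528.3 241.4 168.3] r [3.136e+00 3.000e-03 1.640e-01] F [ 0.4 -0.7 -2.6] g20.8
```

```bash
python3 -m jog '{"xyz":[[-0.2,0.25,-0.7],[-0.2,0.25,-1],[0,0,-1],[0,0,-0.5],[0,0,0]],"angular":[[0,0,0],[0,0,0],[0,0,0],[0,0,0],[0,0,0]]}'; python3 -c "
from h import *;st()"
```

```text
time: 44.7
tool_pos: [522.5, 248.5, 104.8]
tcp_rot: [3.134, -0.001, 0.163]
contact_force: [-0.1, 0.6, -1.7]
grip_width: 21.1
t44.7 q [ 0.316  0.558  1.535 -0.009  1.049  0.157] p [522.5 248.5 104.8] r [ 3.134e+00 -1.000e-03  1.630e-01] F [-0.1  0.6 -1.7] g21.1
```

```bash
python3 -m jog '{"xyz":[[-0.15,0.18,-0.1],[0,0,-0.1],[0,0,0]],"angular":[[0.05,0,0],[0,0,0],[0,0,0]]}'; python3 -c "
from h import *;st();snap('wrist','w22');snap('side','s8',(170,60,330,180))"
```

```text
time: 45.0
tool_pos: [520.9, 251.7, 102.5]
tcp_rot: [3.14, -0.005, 0.161]
contact_force: [0.6, 0.8, -2.7]
grip_width: 21.0
t45.0 q [ 0.319  0.557  1.543 -0.003  1.036  0.159] p [520.9 251.7 102.5] r [ 3.14  -0.005  0.161] F [ 0.6  0.8 -2.7] g21.0
```

View pics/w22.png

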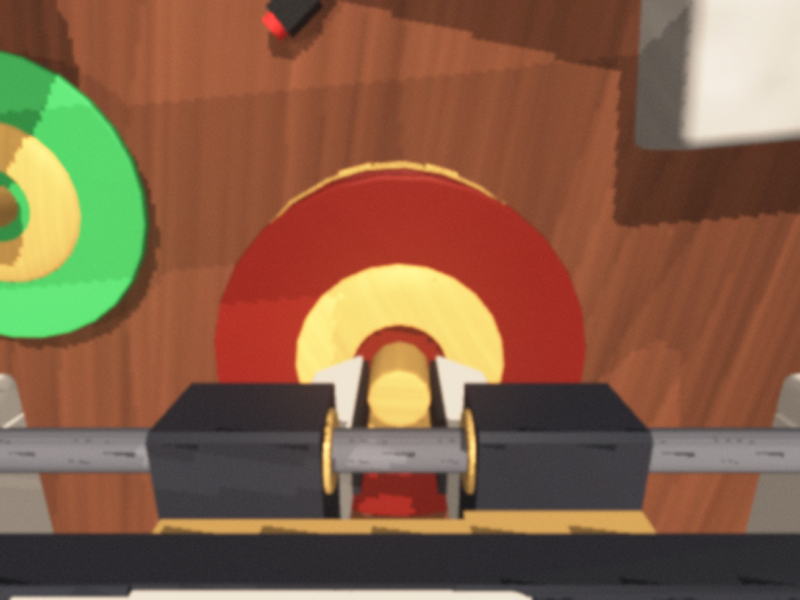

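View pics/s8.png

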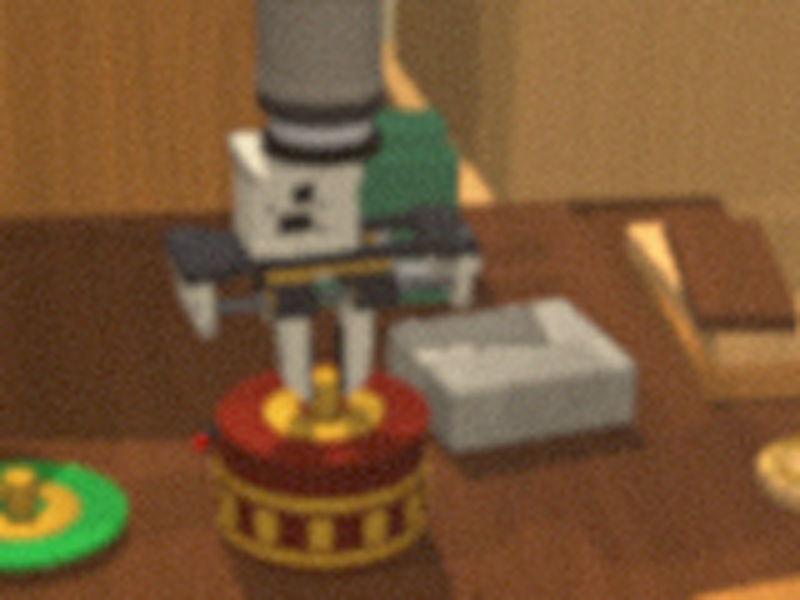

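```bash
python3 -m jog '{"xyz":[[-0.05,0.02,-0.35],[0,0,-0.3],[0,0,-0.1],[0,0,0]],"angular":[[0,0.03,0],[0,0,0],[0,0,0],[0,0,0]]}'; python3 -c "
from h import *;st()"
```

```text
time: 45.5
tool_pos: [520.0, 252.4, 86.9]
tcp_rot: [3.141, -0.003, 0.162]
contact_force: [0.6, 0.2, -2.0]
grip_width: 21.0
t45.5 q [ 0.32   0.577  1.558 -0.002  1.004  0.159] p [520.  252.4  86.9] r [ 3.141e+00 -3.000e-03  1.620e-01] F [ 0.6  0.2 -2. ] g21.0
```

```bash
python3 -m jog '{"xyz":[[0,0,-0.08],[0,0,-0.05]],"angular":[[0,0,0],[0,0,0]]}'; python3 -c "
from h import *;st()"
```

```text
time: 45.7
tool_pos: [520.4, 252.5, 85.8]
tcp_rot: [3.141, -0.004, 0.162]
contact_force: [-4.8, -2.7, 11.3]
grip_width: 20.6
t45.7 q [ 0.32   0.578  1.559 -0.002  1.     0.159] p [520.4 252.5  85.8] r [ 3.141 -0.004  0.162] F [-4.8 -2.7 11.3] g20.6
```

Contact at the expected height (85.8): release and retreat.

```bash
python3 -m jog '{"xyz":[[0,0,0],[0,0,0],[0,0,0],[0,0,0.3],[0,0,1],[0,0,1],[0,0,1],[0,0,1],[0,0,1],[0,0,1]],"angular":[[0,0,0],[0,0,0],[0,0,0],[0,0,0],[0,0,0],[0,0,0],[0,0,0],[0,0,0],[0,0,0],[0,0,0]]}' 0;  python3 -m jog '{"xyz":[[-1,-0.5,0],[-1,-0.5,0],[-1,-0.5,0],[-1,-0.5,0],[-0.5,-1,0],[0,-1,0],[0,-1,0],[0,-0.6,0],[0,-0.4,0],[0,0,0]],"angular":[[0,0,0],[0,0,0],[0,0,0],[0,0,0],[0,0,0],[0,0,0],[0,0,0],[0,0,0],[0,0,0],[0,0,0]]}'; python3 -c "
from h import *;st();snap('top','t6');snap('side','s9')"
```

```text
time: 46.7
tool_pos: [519.6, 252.2, 216.7]
tcp_rot: [3.141, -0.002, 0.162]
contact_force: [0.9, 0.2, -0.1]
grip_width: 46.0
time: 47.7
tool_pos: [428.3, 129.4, 225.0]
tcp_rot: [-3.141, -0.017, 0.163]
contact_force: [-0.3, 0.1, 0.5]
grip_width: 45.9
t47.7 q [ 0.121  0.191  1.738  0.002  1.195 -0.043] p [428.3 129.4 225. ] r [-3.141 -0.017  0.163] F [-0.3  0.1  0.5] g45.9
```

View pics/t6.png

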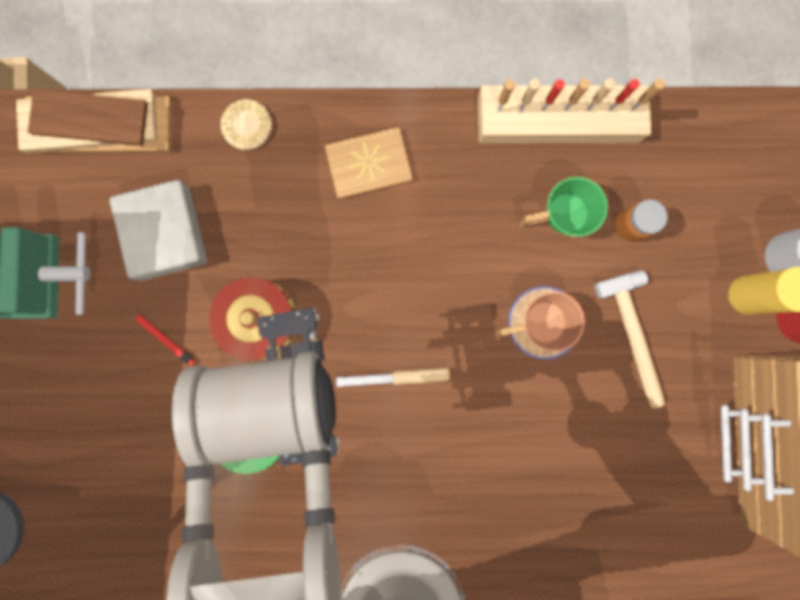

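View pics/s9.png

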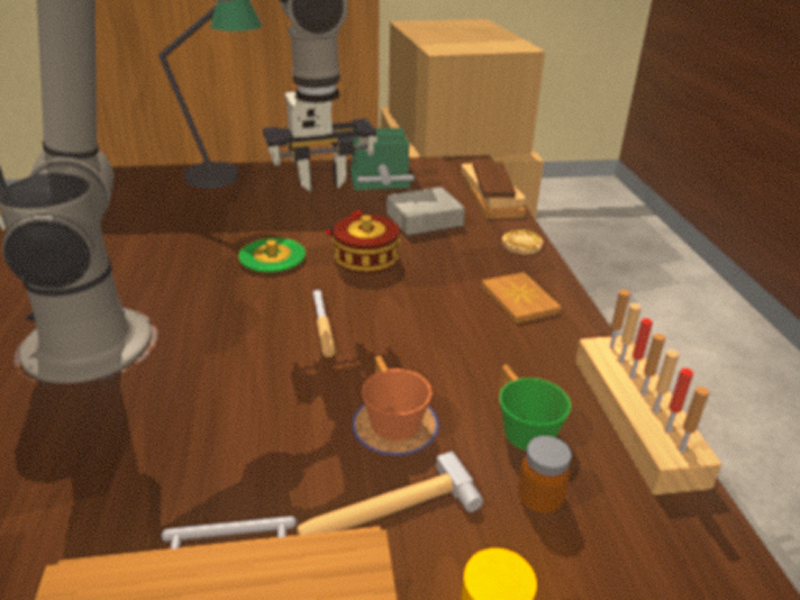

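```bash
python3 - <<'E'
import cv2,numpy as np
t=cv2.imread('pics/t6_raw.png');s=cv2.imread('pics/s9_raw.png')
z=lambda im,u,v:cv2.resize(im[v:v+50,u:u+66],(396,300),interpolation=cv2.INTER_CUBIC)
cv2.imwrite('pics/fin.png',np.vstack([np.hstack([z(t,128,175),z(t,318,180)]),np.hstack([z(s,200,130),z(s,222,242)])]))
E
```

```text
(no output)
```

View pics/fin.png

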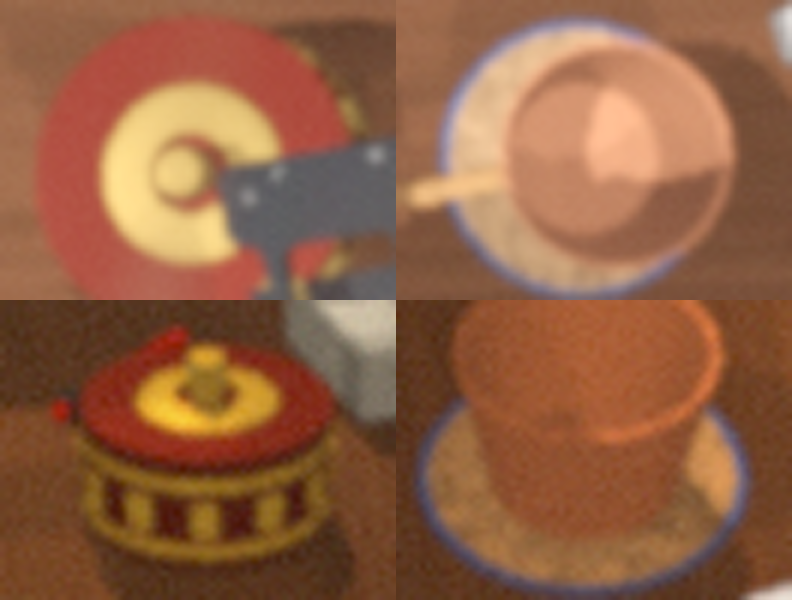

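```bash
python3 -c "
from plant import bot
print(bot.close_job(), bot.get_obs()['time'])"
```

```text
the job is handed in; nothing more can be done
the job is handed in; nothing more can be done
```

The job is done and handed in at about 48 s of the 210 s allowed.

**What I did:** I picked up the three loose bosses and dropped them into the copper cup with the two already there. I then lifted the lid off by its knob and laid it on the bench. Next I took the cup by its handle, tipped it with the lip about 12 to 25 mm above the box rim, stood it back on the mat and put the lid back.

**Last checks:**
- **Bosses:** all five lay on the box floor in the top view before the lid went on. The cup looked empty, and the wrist force matched an empty cup. No spilled or leftover bosses showed on the bench.
- **Cup:** it stood upright, with its centre within about 2 mm of the mat's centre in the final top picture.
- **Lid:** it touched down at the expected height and looks level and centred in the side view.
- **Bystanders:** the hammer, chisel, panel and pencil look unmoved.

**Disagreements:** the top and wrist cameras disagreed by 3 to 5 mm throughout, so I relied mostly on the wrist camera. A colour-based fit of the mat in one side picture was poor, and I did not use it. I saw no object knocked aside during the run. No check failed.

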